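Load the pewter finishing machine through its double-latched lid

TASK

Load the bench finishing machine: swing its latch off the lid, lift the lid a little, push the safety catch under its lip aside, open the lid and put every ring-ended casting from the steel plate into the bowl (not the plain cut-off sprues). Then shut the lid fully, swing the latch back over it and turn the speed dial to the broad mark. Leave everything else where it lies.

Things in the scene. Friction and masses are not known exactly. Their poses are not given: they have to be found in the camera images.
- machine: bench finishing machine, grey housing 300 x 300 mm on plan, fixed; flat deck 115 mm above the bench. Origin: centre of its underside; x from its front to its back (front, with latch and lid handle, is -x), z up. In this frame, mm: lid over x -100..115, y -140..60; dial panel at y 70..145; free strip of deck in front of the lid, x -150..-100, with the latch's pivot on it.
- bowl_floor (a point): centre of the floor of the white bowl under the lid, 63 mm above the bench. The bowl is a 160 mm square with the corners cut off; its rim stands 135 mm above the bench (72 mm deep). Axes as the machine's.
- lid (a joint): lid (white frame, clear window, 215 mm from hinge line to front lip, 200 mm wide), rad: 0 shut, 1.6 fully open, just past upright. Opening turns its lip up and back, about the machine's +y axis through lid_hinge. Stiff hinge: it stays at any angle it is left at and takes 5 to 8 N at the handle. With the latch off it lifts to about 0.22 only, where the safety catch stops it.
- lid_hinge (a point): point on the lid's hinge line, at the middle of the lid's width, 120 mm above the bench; the line is parallel to the machine's y axis. When open, a steel hook strap 70 mm long stands out from the lid's underside, at the lip, 85 mm to the machine's -y side of its middle: keep clear of it when loading.
- lid_handle (a point): middle of the round steel bar of the lid's handle: 12 mm diameter, 90 mm long along the machine's y, on two end posts, centre 44 mm off the lid's top face, 32 mm behind the front lip. Moves with the lid; shut, it lies 183 mm in front of and 69 mm above the hinge line (189 mm above the bench). The bar may turn between the fingers.
- latch (a joint): primary latch: steel swing lever on an upright pivot in front of the lid (machine frame x -125, y 22 mm); rad, anticlockwise from above: 0 locked (nose over the lid's lip, lever along the lid's front edge, pointing to machine +y), 1.57 free (lever points out to the front). Nose clear of the lip above 1.2. Stays where left; 2 N at the grip. Turns back over the lip when the lid is fully shut.
- latch_grip (a point): middle of the upright round black grip at the end of the latch lever: 16 mm diameter, from the lever's top (156 mm above the bench) up to 195 mm; this point is 179 mm above the bench and 75 mm from the pivot axis; moves with the lever.
- catch (a joint): secondary safety catch: dark steel slide hidden under the lid's lip, m: 0 engaged, 0.018 fully aside; frees the lid above 0.0135. Slides along machine +y; push its tab from the tab's -y side with about 4 N; stays where left. Blocked while the lid is shut. Shutting the lid fully (press down with about 15 N) carries it back to 1 mm; if it is put back while the lid is open the lid will not shut.
- catch_tab (a point): point in the catch's upright tab, 127 mm above the bench; the tab is 10 mm wide along machine y, reaches 8 mm forward of this point and 13 mm back, from the deck up to 135 mm. 50 mm of free deck on its -y side. The lid's lip (145 mm high, 7 mm thick) covers it when shut; raised to the catch the lip is 70 mm above the deck: reach under it with closed fingers tilted 30 to 45 degrees.
- dial (a joint): speed dial on the control panel, rad, 0 to 5.0, growing clockwise seen from above; turns easily and stays where it is left. The broad mark is at 2.5; thin scale marks stand every 0.5.
- dial_grip (a point): on the dial's axis at the height to grip, 152 mm above the bench: grey grip bar 42 mm long, 14 mm wide, standing 30 mm up from a 44 mm disc (top 159 mm above the bench). x axis: along the bar, away from the end with the white pointer line, which must come to face the broad mark.
- dial_mark (a point): middle of the one broad white mark on the dial's scale (17 x 6 mm, the others are thin), 45 mm from the dial's axis, flat on the panel.
- plate: fixed dark steel plate 260 x 250 mm, 8 mm thick, on which castings and sprues lie. Origin: centre of its underside.
- casting1: loose ring-ended pewter casting, bright grey: straight beaded stem 64 x 10 mm, 9 mm high (beads to 12 mm), with a flat ring of 26 mm outside diameter, 7 mm high, at each end; 100 mm long over all, about 85 g. Origin: centre of its underside; x along the stem, z up. None if absent.
- casting2: loose ring-ended pewter casting, bright grey: straight beaded stem 64 x 10 mm, 9 mm high (beads to 12 mm), with a flat ring of 26 mm outside diameter, 7 mm high, at each end; 100 mm long over all, about 85 g. Origin: centre of its underside; x along the stem, z up. None if absent.
- casting3: loose ring-ended pewter casting, bright grey: straight beaded stem 64 x 10 mm, 9 mm high (beads to 12 mm), with a flat ring of 26 mm outside diameter, 7 mm high, at each end; 100 mm long over all, about 85 g. Origin: centre of its underside; x along the stem, z up. None if absent.
- casting4: loose ring-ended pewter casting, bright grey: straight beaded stem 64 x 10 mm, 9 mm high (beads to 12 mm), with a flat ring of 26 mm outside diameter, 7 mm high, at each end; 100 mm long over all, about 85 g. Origin: centre of its underside; x along the stem, z up. None if absent.
- sprue1: bystander on the plate: cut-off sprue, bright grey, NOT a casting: plain square bar 74 x 10 x 10 mm with one 20 x 20 x 12 mm block at its +x end, no rings; 89 mm long. Origin on its underside near mid length, x along the bar. Leave it out of the machine.
- sprue2: bystander on the plate: cut-off sprue, bright grey, NOT a casting: plain square bar 74 x 10 x 10 mm with one 20 x 20 x 12 mm block at its +x end, no rings; 89 mm long. Origin on its underside near mid length, x along the bar. Leave it out of the machine.
- mallet: bystander: mallet, handle 26 mm thick, 260 mm long, lying on the bench. Leave it.
- bench_brush: bystander: bench brush, 200 mm long. Leave it.
- tankard: bystander: pewter tankard, 76 mm wide, 100 mm high. Leave it.
- wax_tin: bystander: round tin, 68 mm wide, 50 mm high. Leave it.
Things that resemble listed ones, but are neither listed nor needed, are in the scene too. What is shaped like the casting3 but yellow is not meant.

How it is judged:
By the outcome, as a careful person would: the job done as asked, in the order asked, and still so for the second after the job is handed in, with the robot touching nothing.
Of casting1, casting2, casting3, casting4 only 2 to 4 are there at a start; the rules pass over those that are not, and their reading is None.
At some moment in a run one of casting1, casting2, casting3, casting4 may be knocked a few centimetres aside while the robot is not near it.
Once in a run the grip may slacken for a moment while it holds something.
It also fails if it takes over 210 s, if anything falls off the work surface, if the arm or the gripper's body presses on something with over 40 N, if the wrist force passes 120 N, or if a joint passes its speed limit or range.

ROBOT

A 7-joint arm with a two-finger parallel gripper is mounted at the origin on the work surface. World frame = base frame: x ahead of the robot, y to its left, z up, the work surface at z = 0. Lengths are in mm, angles in rad, forces in N, time in s.
With the tool pointing down it reaches from about 350 to 900 mm from the base axis. Payload 19.9 kg.
Tool frame: the origin (TCP) lies midway between the tips of the shut fingers; the grasp point (between the pads) lies 19 mm behind it; z points along the fingers, y is the line along which they close (so a half turn about z gives the same grasp; the last joint's range is limited). The gripper opens to 85 mm and grips with 20 to 120 N. Pads are 22 mm wide; open, the fingers measure 114 mm over their backs; the gripper's body (76 mm by 85 mm) begins 54 mm behind the grasp point. The pads swing forward as they close: fully open they stand 13 mm farther back than shut.
Start: joints at [-1.317, 0.417, -0.01, 1.614, 0.005, 1.111, -0.053], TCP at [181.582, 598.021, 231.26] pointing down, gripper open.
Joint ranges: [-2.81, 2.81], [-0.39, 2.02], [-1.27, 1.25], [0.06, 2.57], [-1.19, 4.33], [0.19, 2], [-2.82, 2.82]. Speed limits (rad/s): [1.89, 1.89, 2.39, 2.39, 3.01, 3.01, 3.01].

INTERFACE

Orientations are given as a rotation vector (axis times angle).
In Python, from plant import * gives the robot as it stands.
- The arm moves only by the shell command python3 -m inch 'ROWS' [FORCE]. ROWS is JSON, a list that holds one entry, the list of rows, each a list of 5 numbers: the shift along the tool's x, y, z in cm, then the turn about the tool's z in degrees, then the finger opening in cm, from 0 to 8.54. In form: [[[dx, dy, dz, turn, jaw], ...]]. A call has 1 to 5 rows; each row is the pose to reach, as a shift and turn from the pose commanded when the call began, along the tool's axes at that moment; what a row does not reach only later rows make up. A row lasts 1/8 s, in which the tool goes at most 62.5 mm and 10.7 degrees, less where a joint would pass 70% of its speed; a pose out of reach is approached as far as the arm can. A call with a gripper value outside its range is refused whole. The fingers move at their own pace and stop on an object; FORCE is the grip in N (left out, the last holds). Time passes only in rows, so rows that repeat a pose let the fingers close. It gives the time, the measured TCP pose, the force, the opening and the grip force at its end, in the units of the state.
- sense(): the state, without advancing time (a new reading comes with each control period).
- capture(name): name is "scene" or "side" or "wrist"; returns the picture (400x640x3 uint8, red, green, blue); there is no depth.
- calibration(name): a dict with "fx", "fy", "cx", "cy" (pixels), "dist" ([k1, k2, p1, p2, k3] as OpenCV has them; the pictures are not rectified), "extrinsics" (4x4, takes a point from camera to world coordinates); the wrist camera has in their place "hand_eye" (4x4, takes a point from camera to tool coordinates, whose origin is the TCP and whose axes are the flange's). Camera axes: x right, y up, looking along -z (the intrinsics and any distortion apply to the point x, -y, -z); pixel columns grow to the right and rows downward; lengths in mm; the calibration is good to about 2 mm. A picture is of the moment at which its call begins: read the wrist's pose just before it. calibration takes no time and is no camera call.
- sign_off(): hands the job in; it is judged then, once.
The state is a dict: "time_s": time; "qpos": joint angles; "joint_vel": joint speeds; "joint_torque": joint torques, N m; "tool_pos": TCP position; "ee_rot": TCP orientation; "force": force on the tool from outside, world axes, zero at the start; "ft_torque": the same for the moment, N m; "opening": finger opening in mm; "grasp_force": force on a finger pad.
Only numpy, scipy, OpenCV 4.12 (cv2) and the standard library are available. Lean on these libraries where they do the work, as an engineer would, in place of code of your own. Each camera call takes 0.05 s, during which the arm holds its last target. There are 200 camera calls.

## Working session

There is one attempt and no reset: what is moved stays moved. The work goes in short steps, Python scripts to look and compute and a shell command to move; the robot and the scene stay as the last step left them, time stands still between calls to the robot, and variables do not carry over. Pictures are saved under pics/ and viewed, at most 14 in all, crops included, and the job is handed in when it is done.

```bash
ls; mkdir -p pics; python3 - <<'E'
from plant import *
import cv2
s=sense(); print(s)
for n in ("scene","side","wrist"):
    c=calibration(n); print(n,{k:(v.tolist() if hasattr(v,'tolist') else v) for k,v in c.items()})
    cv2.imwrite(f'pics/{n}0.png',capture(n)[:,:,::-1])
E
```

```text
pics
{'time_s': 0.0, 'qpos': array([-1.31747613,  0.41798635, -0.01032557,  1.61419909,  0.00472397,
        1.1106829 , -0.05302666]), 'joint_vel': array([-0.00068494, -0.00208054,  0.00030949, -0.00074857,  0.00054553,
        0.00252162, -0.00257544]), 'joint_torque': array([ 6.39588761e-04, -8.64432907e+01,  6.79209139e-01, -4.34889221e+01,
        1.91492331e-02,  7.57173199e-03, -3.85709598e-05]), 'tool_pos': array([181.50527349, 597.69114935, 230.64197347]), 'ee_rot': array([-4.61395214e-01, -3.10744531e+00,  1.96285461e-03]), 'force': array([-0.47224105,  0.05721318, -0.24501497]), 'ft_torque': array([-0.02032888,  0.02917227, -0.01083565]), 'grasp_force': 0.0, 'opening': 85.85055539117516}
scene {'fx': 440.2052125322797, 'fy': 440.2052125322797, 'cx': 318.28248423927863, 'cy': 200.09292193145492, 'dist': [-0.0014722465120468298, 0.0, 0.0, 0.0, 0.0], 'extrinsics': [[0.828930229370802, -0.4040438604813395, 0.3868116255266966, 1025.2232623463656], [0.5589422933002293, 0.5718694178873998, -0.6004572271572781, -797.844948386356], [0.02140531699251636, 0.7139425240819195, 0.699877
[... 271 characters left out ...]
65, -0.2507048255325268, 283.5190507244168], [-0.30809742199982865, -0.5787031038379244, 0.7551017786798094, 819.9328208619272], [-0.009660342504023292, 0.795574184783174, 0.6057791629705445, 873.0044588596955], [0.0, 0.0, 0.0, 1.0]]}
wrist {'fx': 308.68833343763794, 'fy': 308.68833343763794, 'cx': 319.48187748081347, 'cy': 197.91148337308786, 'dist': [-0.038045275872469066, 0.0, 0.0, 0.0, 0.0], 'hand_eye': [[0.0007348085390362222, 0.9451536223795195, 0.32662530544843166, 84.42414844381115], [0.9999997124930018, -0.0006333397381873274, -0.0004170068202215635, -0.4867429349630914], [-0.00018727072125136057, 0.32662551796154315, -0.9451538160246871, -141.75634442475766], [0.0, 0.0, 0.0, 1.0]]}
```

View pics/scene0.png

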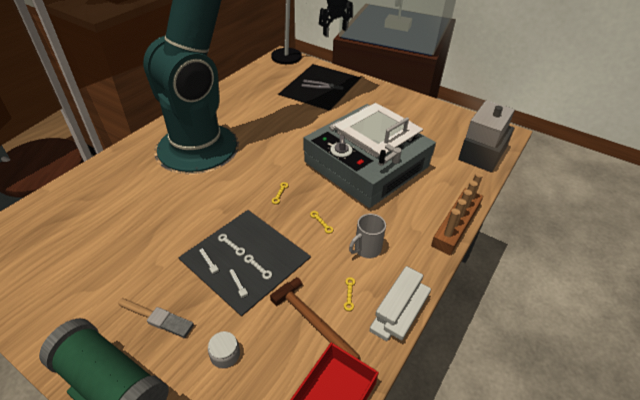

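View pics/side0.png

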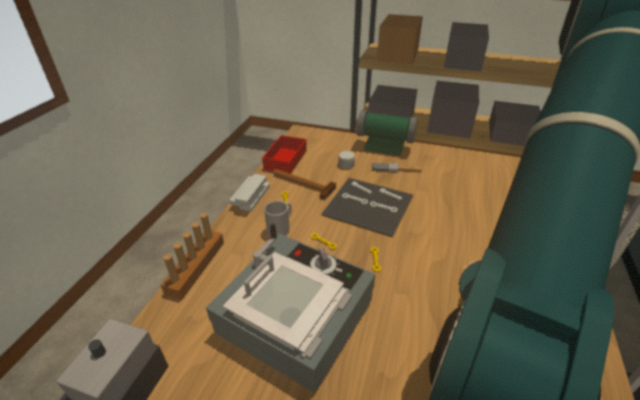

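Scene picture: two bright grey ring-ended castings at (232,244) and (258,266). Sprues are at (208,260) and (238,283), and there are yellow decoys at (280,192), (321,221) and (349,293). The machine is around (370,150), with dial (342,148), handle (397,130) and latch (385,155). The side view shows the machine at (290,310) and the lid handle at (258,278). Next I'll take close crops.

```bash
cat > tl.py <<'E'
from plant import *
import numpy as np, cv2
from scipy.spatial.transform import Rotation as R
def cam(n,s=None):
    c=calibration(n); K=np.array([[c['fx'],0,c['cx']],[0,c['fy'],c['cy']],[0,0,1]])
    if n=='wrist':
        s=s or sense(); T=np.eye(4); T[:3,:3]=R.from_rotvec(s['ee_rot']).as_matrix(); T[:3,3]=s['tool_pos']
        E=T@np.array(c['hand_eye'])
    else: E=np.array(c['extrinsics'])
    return K,np.array(c['dist']),E
def ray(C,uv):
    K,d,E=C; p=cv2.undistortPoints(np.array([[uv]],float),K,d)[0,0]
    v=E[:3,:3]@np.array([p[0],-p[1],-1]); return E[:3,3],v/np.linalg.norm(v)
def onz(C,uv,z):
    o,v=ray(C,uv); return o+v*(z-o[2])/v[2]
def proj(C,P):
    K,d,E=C; q=(np.atleast_2d(P)-E[:3,3])@E[:3,:3]; q=q*[1,-1,-1]
    return cv2.projectPoints(q,np.zeros(3),np.zeros(3),K,d)[0][:,0]
def tri(*cu):
    A=np.zeros((3,3));b=np.zeros(3)
    for C,uv in cu:
        o,v=ray(C,uv);M=np.eye(3)-np.outer(v,v);A+=M;b+=M@o
    return np.linalg.solve(A,b)
def crop(im,x0,y0,x1,y1,k,name):
    c=cv2.resize(im[y0:y1,x0:x1,::-1],None,fx=k,fy=k,interpolation=cv2.INTER_CUBIC)
    for x in range((x0+19)//20*20,x1,20): cv2.line(c,((x-x0)*k,0),((x-x0)*k,6),(0,0,255),1);cv2.putText(c,str(x),((x-x0)*k,16),0,.35,(0,0,255))
    for y in range((y0+19)//20*20,y1,20): cv2.line(c,(0,(y-y0)*k),(6,(y-y0)*k),(0,0,255),1);cv2.putText(c,str(y),(8,(y-y0)*k+4),0,.35,(0,0,255))
    cv2.imwrite('pics/'+name,c)
# machine frame
def tool(s=None):
    s=s or sense(); return R.from_rotvec(s['ee_rot']).as_matrix(),s['tool_pos']
def shift(target,s=None):
    Rm,p=tool(s); return np.round(Rm.T@(np.asarray(target,float)-p)/10,2)
E
python3 - <<'E'
from tl import *
a=cv2.imread('pics/scene0.png')[:,:,::-1]; b=cv2.imread('pics/side0.png')[:,:,::-1]
crop(a,300,90,445,210,5,'c1.png'); crop(b,205,230,380,390,4,'c2.png')
C=cam('scene')
for uv in [(232,244),(258,266),(208,260),(238,283)]: print(onz(C,uv,14))
E
```

```text
[ 405.67200565 -269.75991713   14.        ]
[ 512.60775097 -287.03806193   14.        ]
[ 390.72414225 -347.91098672   14.        ]
[ 505.23079161 -357.89983712   14.        ]
```

View pics/c1.png

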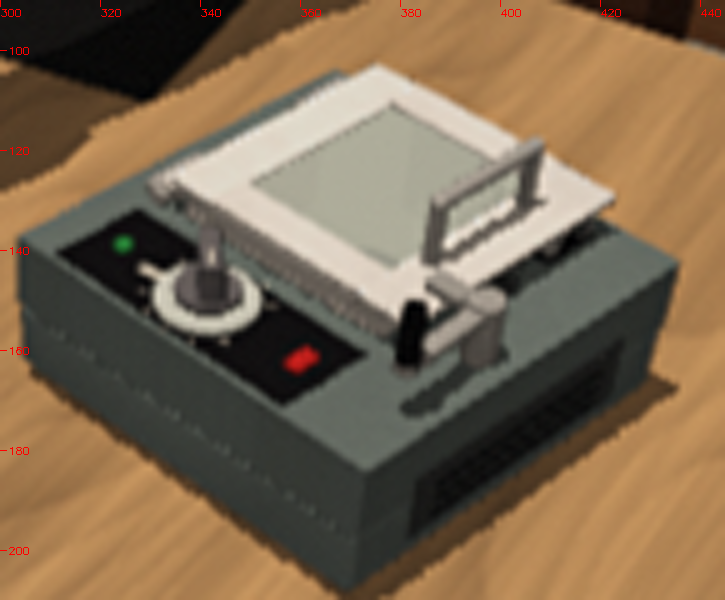

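View pics/c2.png

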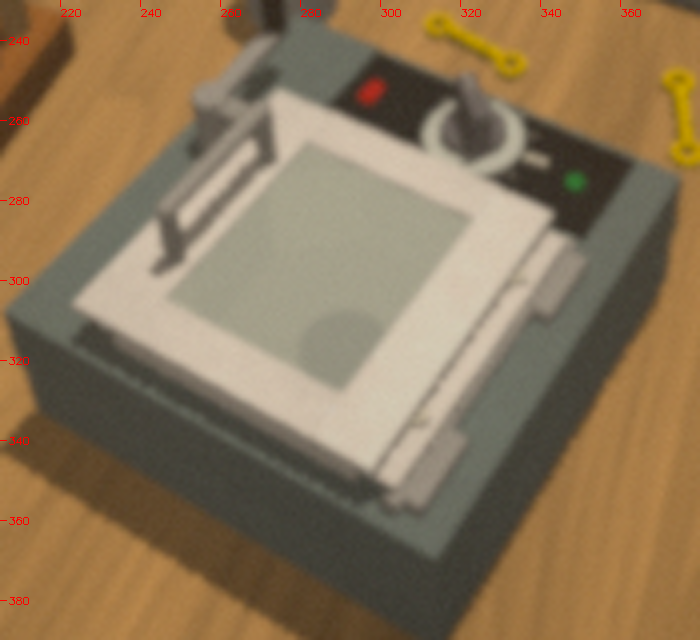

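```bash
python3 - <<'E'
from tl import *
S=cam('scene');D=cam('side')
obs=[(S,(303.6,137.6),(150,150)),(S,(373.2,184),(-150,150)),(S,(435.6,142.4),(-150,-150)),(D,(207,308.3),(-150,-150)),(D,(314,370),(150,-150)),(D,(375,275),(150,150)),(D,(286,236),(-150,150))]
W=np.array([onz(C,u,115)[:2] for C,u,_ in obs]);M=np.array([m for *_,m in obs],float)
print(W.round(1))
for sel in (slice(0,3),slice(3,7),slice(0,7)):
    w=W[sel];m=M[sel];r,_=R.align_vectors(np.c_[w-w.mean(0),0*w[:,0]],np.c_[m-m.mean(0),0*m[:,0]])
    yaw=r.as_rotvec()[2];t=w.mean(0)-r.as_matrix()[:2,:2]@m.mean(0);print(np.degrees(yaw),t,np.linalg.norm(w-m@r.as_matrix()[:2,:2].T-t,axis=1).round(1))
E
```

```text
[[361.7 134.5]
 [650.8  69.9]
 [718.2 358.9]
 [715.  360. ]
 [427.3 427.7]
 [359.6 140.2]
 [629.7  72.4]]
167.16359574048116 [539.26641039 247.63090885] [2.  2.3 1.8]
165.7146690112312 [532.90710326 250.09035021] [ 1.6  5.5  9.2 12.5]
166.4194881777708 [535.9670406  249.24364674] [ 7.9  4.6  1.5  2.   3.2  4.9 17.4]
```

```bash
python3 -m inch '[[[-3,-1,-6,0,8.5],[-8,-4,-11,0,8.5],[-13.5,-6.5,-12,4,8.5],[-19,-9,-12,4,8.5],[-24,-12,-12,4,8.5]]]'; python3 -m inch '[[[-5,-2.5,0,0,8.5],[-10,-5,0,0,8.5],[-15,-7.5,0,0,8.5],[-20,-10,0,0,8.5],[-20,-10,0,0,8.5]]]'; python3 - <<'E'
from tl import *
s=sense();print(s['tool_pos'],s['ee_rot'])
im=capture('wrist'); cv2.imwrite('pics/w1.png',im[:,:,::-1])
E
```

```text
time_s: 0.78
tool_pos: [371.8, 418.3, 351.5]
ee_rot: [0.57, 3.089, 0.001]
force: [0.9, 0.8, -0.5]
opening: 85.2
grasp_force: 0.0
time_s: 1.4
tool_pos: [524.0, 250.9, 350.9]
ee_rot: [0.579, 3.087, -0.002]
force: [-0.9, 1.6, -0.3]
opening: 85.1
grasp_force: 0.0
[524.01049098 250.91868095 350.94391925] [ 5.79382182e-01  3.08698550e+00 -2.31886517e-03]
```

View pics/w1.png

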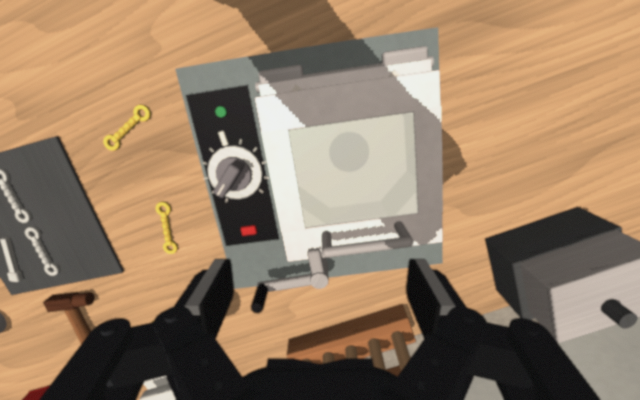

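Wrist view: deck corners at about (177,68), (438,28) and (443,262). The dial is at (235,172), with the broad mark at (222,138). The handle bar runs (328,245)-(405,240), the latch pivot is at (318,280) and the latch grip at (260,298).

```bash
python3 - <<'E'
from tl import *
im=cv2.imread('pics/w1.png')[:,:,::-1]
crop(im,195,125,425,315,3,'c3.png')
C=cam('wrist')
ps=[onz(C,u,115)[:2].round(1) for u in [(177,68),(438,28),(443,262)]];print(ps)
M=np.array([[150,150,0],[150,-150,0],[-150,-150,0]],float);W=np.c_[np.array(ps),np.zeros(3)]
r,e=R.align_vectors(W-W.mean(0),M-M.mean(0));print(np.degrees(r.as_rotvec()[2]),W.mean(0)-r.apply(M.mean(0)),e)
print('mark',onz(C,(222,138),116),'dial disc',onz(C,(235,172),127))
E
```

```text
[array([359.9, 140.4]), array([427.2, 429.6]), array([716.7, 364.1])]
167.0808516935411 [538.82219965 251.45354671   0.        ] 3.2192575525185134
mark [450.60866319 153.39851805 116.        ] dial disc [493.23529994 153.4211841  127.        ]
```

View pics/c3.png

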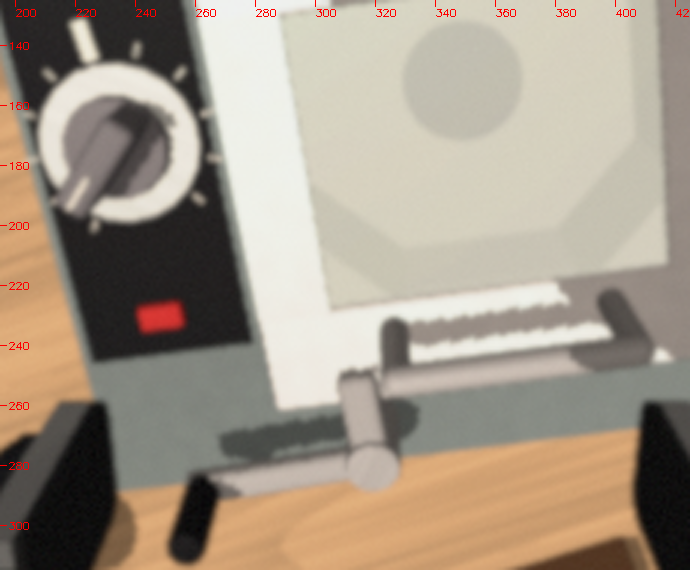

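Crop: dial disc centre (235,172.7), pointer end (220,188), broad mark (223,139). Handle bar ends (325,252) and (411,242), latch grip top (257,307) and base (263,284), pivot (319,281).

```bash
cat >> tl.py <<'E'
YAW=np.radians(167.1); MT=np.array([538.8,249.5,0]); MR=R.from_rotvec([0,0,YAW]).as_matrix()
def m2w(p): return MR@np.asarray(p,float)+MT
def w2m(p): return MR.T@(np.asarray(p,float)-MT)
E
python3 - <<'E'
from tl import *
C=cam('wrist')
for n,u,z in [('mark',(223.3,139),116),('disc',(235,172.7),129),('ptr',(220,188.3),159),('barfar',(245,163),159),('hL',(325,251),189),('hR',(411,242),189),('pivot',(319.3,281),165),('gtop',(257.3,307),195),('gbot',(263.3,285),160)]:
    p=onz(C,u,z);print(n,p.round(1),w2m(p).round(1))
S=cam('scene');D=cam('side')
# scene: handle ends crop1 (435,205),(540,147)
for u in [(387,131),(408,119.5)]: p=onz(S,u,189);print('S h',p.round(1),w2m(p).round(1))
print('S grip', w2m(onz(S,(382.5,151),195)).round(1),'tri',w2m(tri((S,(382.5,151)),(C,(257.3,307)))).round(1))
print('S piv', w2m(onz(S,(397.5,151),165)).round(1))
for u in [(247,282),(271,258)]: print('D h',w2m(onz(D,u,189)).round(1))
print(w2m(onz(S,(342,148),129)), 'side disc',w2m(onz(D,(323,264),129)))
E
```

```text
mark [452.3 154.3 116. ] [ 63.1 112.1 116. ]
disc [493.8 153.7 129. ] [ 22.5 103.4 129. ]
ptr [499.9 140.4 159. ] [ 13.6 115.  159. ]
barfar [483.7 179.6 159. ] [ 38.1  80.4 159. ]
hL [601.8 228.8 189. ] [-66.    6.1 189. ]
hR [625.5 321.  189. ] [-68.6 -89.  189. ]
pivot [651.1 203.1 165. ] [-119.8   20.2  165. ]
gtop [639.6 129.8 195. ] [-125.    94.2  195. ]
gbot [634.5 133.3 160. ] [-119.2   91.9  160. ]
S h [603.3 224.7 189. ] [-68.4   9.8 189. ]
S h [628. 317. 189.] [-71.9 -85.7 189. ]
S grip [-127.6   99.7  195. ] tri [-126.1   95.8  192.3]
S piv [-134.    34.7  165. ]
D h [-68.5 -81.7 189. ]
D h [-66.    6.3 189. ]
[ 15.17699601 111.51757255 129.        ] side disc [ 23.64166577 101.23488951 129.        ]
```

```bash
python3 -m inch '[[[-5,-2.4,2,-3,5],[-10,-4.8,5,-6,4],[-15.15,-7.25,8,-8.3,4],[-15.15,-7.25,12.6,-8.3,4],[-15.15,-7.25,12.6,-8.3,4]]]' 30; python3 - <<'E'
from tl import *
s=sense();print(s['tool_pos'],MR.T@R.from_rotvec(s['ee_rot']).as_matrix()[:,0], shift([639,128.5,165]))
im=capture('wrist'); crop(im,150,150,470,400,2,'w2.png')
E
```

```text
time_s: 2.08
tool_pos: [635.4, 133.9, 222.0]
ee_rot: [-0.343, -3.117, 0.003]
force: [-0.2, 0.2, 0.8]
opening: 40.1
grasp_force: 0.0
[635.38683798 133.88832326 222.03624576] [0.99996568 0.00605465 0.00565552] [-0.5  -0.43  5.7 ]
```

View pics/w2.png

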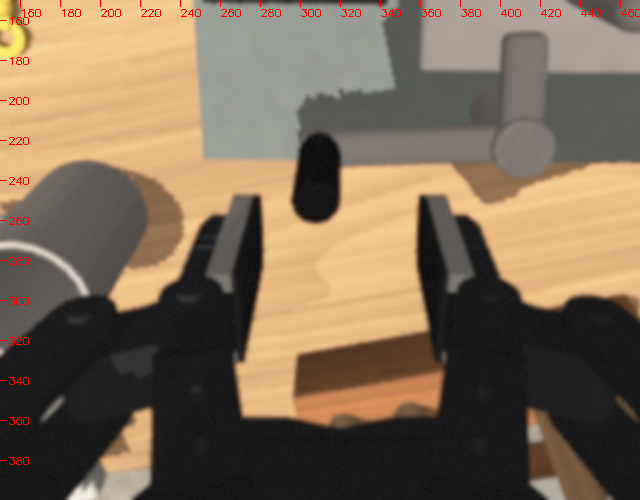

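The grip's top is at (308,250) and the fingers are centred at about column 320.

```bash
python3 - <<'E'
from tl import *
C=cam('wrist')
p=onz(C,(308,250),195);b=onz(C,(310.5,221),160);v=onz(C,(411,222),165)
print(p,w2m(p),b,w2m(b),w2m(v));print(shift([*p[:2],164]))
E
```

```text
[643.82853084 125.18094767 195.        ] [-130.131979     97.73375621  195.        ] [639.39057983 126.80620604 160.        ] [-125.44319745   97.14029051  160.        ] [-123.56880624   25.38437816  165.        ]
[-0.94 -0.75  6.09]
```

```bash
python3 -m inch '[[[-0.75,-0.7,3,0,4],[-0.75,-0.7,5.8,0,4],[-0.75,-0.7,5.8,0,1],[-0.75,-0.7,5.8,0,1],[-0.75,-0.7,5.8,0,1]]]' 30;  python3 -m inch '[[[-1.2,0.1,0,0,1],[-2.32,0.37,0,0,1],[-3.4,0.8,0,0,1],[-4.41,1.43,0,0,1],[-4.41,1.43,0,0,1]]]'
```

```text
time_s: 2.75
tool_pos: [643.2, 124.6, 169.1]
ee_rot: [0.344, 3.122, -0.001]
force: [-1.6, -5.4, -7.2]
opening: 14.6
grasp_force: 31.0
time_s: 3.38
tool_pos: [690.5, 128.7, 169.2]
ee_rot: [0.344, 3.12, -0.001]
force: [3.9, -7.1, -8.8]
opening: 14.8
grasp_force: 30.8
```

```bash
python3 -m inch '[[[-0.9,0.7,0,0,1],[-1.66,1.66,0,0,1],[-2.3,2.7,0,0,1],[-2.72,3.75,0,0,1],[-3,4.9,0,0,1]]]';  python3 -m inch '[[[0,1.1,0,0,1],[0,1.1,0,0,1],[0,1.1,0,0,4],[0,1.1,0,0,4],[0,1.1,-4,0,4]]]'; python3 - <<'E'
from tl import *
print(w2m(sense()['tool_pos']))
E
```

```text
time_s: 4.0
tool_pos: [730.9, 168.7, 169.6]
ee_rot: [0.346, 3.118, -0.003]
force: [3.3, -5.4, -10.3]
opening: 14.8
grasp_force: 30.5
time_s: 4.62
tool_pos: [730.2, 181.8, 205.8]
ee_rot: [-0.343, -3.119, 0.002]
force: [0.2, -0.8, 0.8]
opening: 40.0
grasp_force: 0.0
[-201.68795328   23.3087614   205.83071164]
```

```bash
python3 - <<'E'
from tl import *
s=sense();print(s['qpos'].round(2)); print(shift(m2w([-67.5,-40,250])))
E
```

```text
[-0.45  0.69  0.29  1.27 -0.19  1.22  1.19]
[13.4   6.41 -4.38]
```

```bash
python3 -m inch '[[[0,0,-4.4,10,5],[4,2,-4.4,20,7],[8,4,-4.4,30,8],[12,6,-4.4,40,8],[13.4,6.4,-4.4,50,8]]]';  python3 -m inch '[[[0,0,0,10,8],[0,0,0,20,8],[0,0,0,30,8],[0,0,0,40,8],[0,0,0,40,8]]]'; python3 - <<'E'
from tl import *
s=sense();print(s['qpos'].round(2)); print(w2m(s['tool_pos']),shift(m2w([-67.5,-40,171])), MR.T@tool(s)[0])
im=capture('wrist'); crop(im,0,0,640,400,1,'w3.png')
E
```

```text
time_s: 5.25
tool_pos: [612.6, 276.1, 252.4]
ee_rot: [-1.634, -2.682, -0.003]
force: [0.4, -0.7, -0.7]
opening: 79.9
grasp_force: 0.0
time_s: 5.88
tool_pos: [614.6, 273.5, 251.9]
ee_rot: [-2.45, -1.967, -0.001]
force: [0.8, -0.8, -0.3]
opening: 80.1
grasp_force: 0.0
[-0.89  0.55  0.63  1.48 -0.34  1.22 -0.43]
[-68.50497719 -40.35912269 251.87949129] [-0.04 -0.1   8.09] [[ 7.12137166e-03 -9.99974583e-01 -3.46099894e-04]
 [-9.99974516e-01 -7.12119608e-03 -5.05910083e-04]
 [ 5.03432579e-04  3.49693848e-04 -9.99999812e-01]]
```

View pics/w3.png

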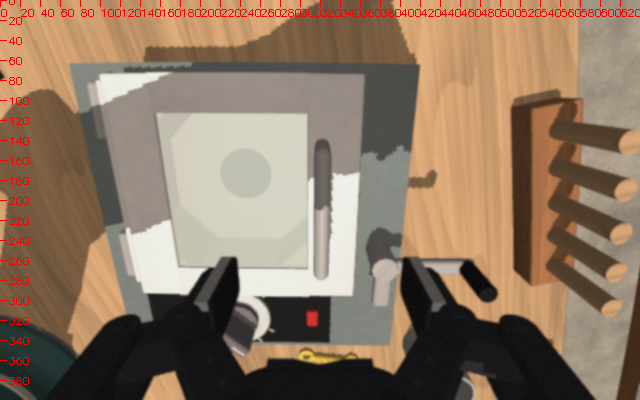

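```bash
python3 -m inch '[[[0,0,5,0,8],[0,0,8.1,0,8],[0,0,8.1,0,0.8],[0,0,8.1,0,0.8],[0,0,8.1,0,0.8]]]' 60;  python3 -m inch '[[[0,-0.3,-0.9,0,0.8],[0,-0.7,-1.8,0,0.8],[0,-1.2,-2.7,0,0.8],[0,-1.7,-3.5,0,0.8],[0,-1.7,-3.5,0,0.8]]]'; python3 - <<'E'
from tl import *
print(w2m(sense()['tool_pos']))
E
```

```text
time_s: 6.55
tool_pos: [615.5, 273.1, 171.9]
ee_rot: [2.45, 1.965, 0.003]
force: [0.0, 0.3, -0.4]
opening: 25.6
grasp_force: 0.0
time_s: 7.18
tool_pos: [600.4, 276.2, 208.3]
ee_rot: [2.45, 1.962, 0.009]
force: [11.7, -1.0, 6.5]
opening: 9.4
grasp_force: 59.8
[-54.11265142 -39.80860016 208.32953882]
```

```bash
python3 -m inch '[[[0,0,0,0,0.8],[0,0,0,0,6],[0,0,0,0,8],[0,0,-5,0,8],[0,0,-10,0,8]]]';python3 -m inch '[[[0,-5,-3,-10,8],[0,-10,-3,-20,8],[0,-10,-3,-20,8]]]'; python3 - <<'E'
from tl import *
im=capture('scene'); crop(im,365,85,445,160,8,'c4.png')
E
```

```text
time_s: 7.8
tool_pos: [597.7, 276.5, 306.4]
ee_rot: [-2.451, -1.965, 0.002]
force: [-0.5, 1.3, 0.5]
opening: 79.2
grasp_force: 0.0
time_s: 8.18
tool_pos: [497.7, 300.0, 336.1]
ee_rot: [-2.064, -2.366, -0.002]
force: [0.3, 0.5, 0.2]
opening: 79.9
grasp_force: 0.0
```

View pics/c4.png

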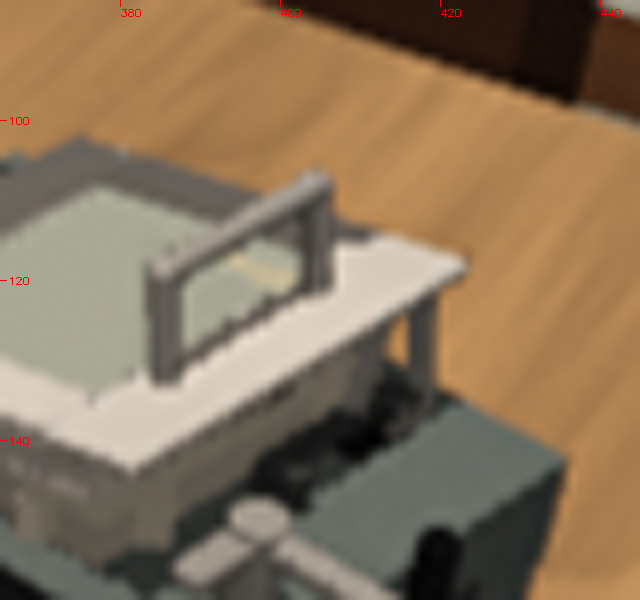

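The lid is raised: its lip runs (382,143)-(423,118), the hook strap hangs at (418,128), and the dark catch area is around (400-413,139).

```bash
python3 - <<'E'
from tl import *
S=cam('scene')
for u in [(382,143),(423.5,118)]: print(w2m(onz(S,u,189)))
for u in [(412,137),(409,139),(400,143),(418,136)]: print(u,w2m(onz(S,u,125)))
print(w2m(sense()['tool_pos']),shift(m2w([-105,-110,290])),sense()['qpos'].round(2))
E
```

```text
[-97.46814444  65.99073036 189.        ]
[ -98.81568844 -128.71155208  189.        ]
(412, 137) [ -89.5626163  -100.59129184  125.        ]
(409, 139) [-89.88460699 -84.92067471 125.        ]
(400, 143) [-84.24003812 -47.00741814 125.        ]
(418, 136) [ -99.01148915 -119.38794732  125.        ]
[ 49.55942173 -39.58583498 335.89024825] [ 1.19 16.94  4.59] [-1.07  0.29  0.6   1.61 -0.17  1.29 -0.31]
```

```bash
python3 -m inch '[[[0.2,4,0,10,4],[0.4,8,0,20,0],[0.8,12,0,30,0],[1.2,16.9,0,40,0],[1.2,16.9,4.6,50,0]]]' ;python3 -m inch '[[[0,0,0,10,0],[0,0,0,20,0],[0,0,0,30,0],[0,0,0,40,0],[0,0,0,50,0]]]';python3 -m inch '[[[0,0,0,10,0],[0,0,0,10,0]]]'; python3 - <<'E'
from tl import *
s=sense();print(s['qpos'].round(2),w2m(s['tool_pos']),MR.T@tool(s)[0][:,0])
im=capture('wrist');cv2.imwrite('pics/w4f.png',im[:,:,::-1]); crop(im,200,90,460,290,3,'w4.png')
np.save('w4.npy',np.r_[s['tool_pos'],s['ee_rot']])
E
```

```text
time_s: 8.85
tool_pos: [671.4, 331.6, 290.2]
ee_rot: [2.878, 1.251, 0.009]
force: [-0.0, 0.2, -2.1]
opening: -0.1
grasp_force: 0.0
time_s: 9.48
tool_pos: [667.3, 331.4, 288.6]
ee_rot: [3.139, -0.083, -0.0]
force: [0.6, 0.3, -0.3]
opening: 0.1
grasp_force: 0.0
time_s: 9.72
tool_pos: [667.2, 331.6, 288.5]
ee_rot: [3.121, -0.345, 0.0]
force: [-0.6, -0.2, 0.1]
opening: -0.1
grasp_force: 0.0
[-1.    0.78  0.95  1.21 -0.61  1.44 -1.91] [-106.79067084 -108.66148559  288.50811931] [-9.99987606e-01 -4.97128413e-03  2.71258309e-04]
```

View pics/w4.png

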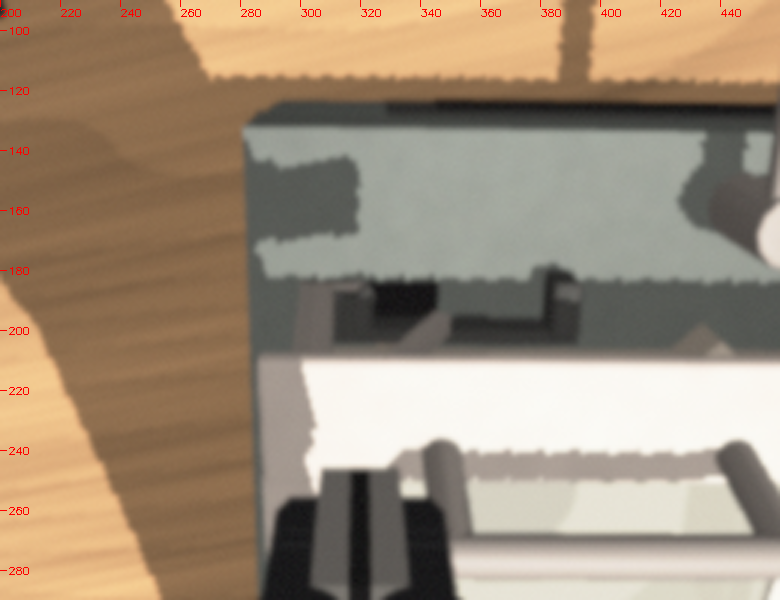

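Wrist crop: the upright tab with its light top is at about (388,187), the strap is at (305,195), and the lip front is along row ~208.

```bash
python3 - <<'E'
from tl import *
a=np.load('w4.npy');C=cam('wrist',dict(tool_pos=a[:3],ee_rot=a[3:]))
f=lambda cx,cy:(cx/3+200,cy/3+90)
for n,u,z in [('tabtopfront',f(567,284),135),('tabtopback?',f(567,302),135),('tabtopL',f(558,292),135),('tabtopR',f(580,292),135),('sideL',f(546,285),115),('foot',f(552,268),115),('slotL',f(375,300),115),('slotR',f(437,300),115),('brown',f(435,320),125),('lip',f(500,358),189),('strap',f(315,285),130),('deckcorner',f(245,130),115),('barL',f(460,545),227),('pivot',f(775,235),165)]:
    print(n,w2m(onz(C,u,z)).round(1))
E
```

```text
tabtopfront [-103.4  -38.4  135. ]
tabtopback? [-97.1 -37.9 135. ]
tabtopL [-100.6  -41.2  135. ]
tabtopR [-100.6  -33.8  135. ]
sideL [-97.  -41.1 115. ]
foot [-103.3  -39.4  115. ]
slotL [ -91.1 -101.9  115. ]
slotR [-91.2 -79.7 115. ]
brown [-87.1 -81.1 125. ]
lip [-97.6 -68.4 189. ]
strap [-101.1 -122.6  130. ]
deckcorner [-150.9 -146.3  115. ]
barL [-61.4 -82.  227. ]
pivot [-127.7   15.1  165. ]
```

```bash
python3 -m inch '[[[2,3.9,0,0,0],[2,3.9,6,0,0],[2,3.9,12,0,0],[2,3.9,16.2,0,0],[2,3.9,16.2,0,0]]]' ;python3 -m inch '[[[-1,0,0,0,0],[-2,0,0,0,0],[-2,0,0,0,0]]]'; python3 - <<'E'
from tl import *
print(w2m(sense()['tool_pos']))
E
```

```text
time_s: 10.4
tool_pos: [676.5, 289.1, 124.4]
ee_rot: [3.121, -0.34, -0.006]
force: [-0.7, 0.1, 1.2]
opening: -0.2
grasp_force: 0.0
time_s: 10.78
tool_pos: [660.0, 294.1, 130.6]
ee_rot: [-3.121, 0.344, -0.011]
force: [12.5, -1.3, 3.5]
opening: -0.1
grasp_force: 0.0
[-108.19223759  -70.54478976  130.64952854]
```

```bash
python3 -m inch '[[[0.25,0,0.3,0,0],[0.25,0,0.3,0,0],[0.25,0,0.3,0,0]]]'; python3 - <<'E'
from tl import *
print(w2m(sense()['tool_pos']))
E
```

```text
time_s: 11.15
tool_pos: [660.3, 293.7, 124.5]
ee_rot: [-3.123, 0.344, 0.0]
force: [-0.3, 0.0, -0.3]
opening: -0.1
grasp_force: 0.0
[-108.6040222   -70.19531857  124.49070661]
```

Clear of the lip, at z 124.5. Now I'll push along +y.

```bash
python3 -m inch '[[[0,0.7,0,0,0],[0,1.3,0,0,0],[0,1.9,0,0,0],[0,1.9,0,0,0]]]';python3 -m inch '[[[0,0.4,0,0,0],[0,0.8,0,0,0],[0,0.8,0,0,0]]]';python3 -m inch '[[[0,0.4,0,0,0],[0,0.8,0,0,0],[0,0.8,0,0,0]]]'; python3 - <<'E'
from tl import *
print(w2m(sense()['tool_pos']))
E
```

```text
time_s: 11.65
tool_pos: [656.4, 274.4, 124.3]
ee_rot: [3.123, -0.345, -0.0]
force: [-0.9, 1.1, 0.8]
opening: -0.1
grasp_force: 0.1
time_s: 12.02
tool_pos: [654.6, 266.7, 124.2]
ee_rot: [3.122, -0.345, -0.0]
force: [0.1, 1.1, -0.2]
opening: 0.1
grasp_force: 0.5
time_s: 12.4
tool_pos: [653.1, 260.9, 124.4]
ee_rot: [-3.12, 0.342, -0.001]
force: [3.7, 10.0, -2.2]
opening: 0.1
grasp_force: 4.8
[-108.81633588  -36.64924716  124.38315508]
```

```bash
python3 -m inch '[[[0,0.3,0,0,0],[0,0.6,0,0,0],[0,0.6,0,0,0]]]';python3 -m inch '[[[0,0.3,0,0,0],[0,0.6,0,0,0],[0,0.6,0,0,0]]]'; python3 - <<'E'
from tl import *
print(w2m(sense()['tool_pos']))
E
```

```text
time_s: 12.78
tool_pos: [653.2, 255.2, 124.9]
ee_rot: [-3.12, 0.342, -0.006]
force: [13.7, 12.9, -4.3]
opening: -0.0
grasp_force: 13.5
time_s: 13.15
tool_pos: [652.7, 254.2, 125.2]
ee_rot: [-3.115, 0.335, -0.01]
force: [24.9, 33.4, -9.1]
opening: 0.1
grasp_force: 22.8
[-109.97158165  -29.98476948  125.222171  ]
```

```bash
python3 -m inch '[[[0.3,-2,0,0,0],[0.5,-2.5,0,0,0],[2,-3,-6,0,0],[2,-3,-12,0,0],[0,-4,-16.2,0,0]]]';python3 -m inch '[[[0,0,0,0,0]]]'; python3 - <<'E'
from tl import *
s=sense();C=cam('wrist',s);print(w2m(s['tool_pos']))
im=capture('wrist');cv2.imwrite('pics/w5f.png',im[:,:,::-1])
a=cv2.imread('pics/w4f.png')
u0=(200+567/3,90+292/3)
# view of both regions side by side
b=cv2.imread('pics/w5f.png')
k=lambda i,x,y:cv2.resize(i[y:y+100,x:x+130],None,fx=3,fy=3,interpolation=cv2.INTER_CUBIC)
q=proj(C,m2w([-101.5,-38,135]))[0];print(q)
cv2.imwrite('pics/c5.png',cv2.resize(b[130:260,250:450],None,fx=4,fy=4,interpolation=cv2.INTER_CUBIC))
E
```

```text
time_s: 13.78
tool_pos: [660.1, 283.5, 288.9]
ee_rot: [3.121, -0.351, 0.003]
force: [0.8, 0.6, -0.7]
opening: 0.1
grasp_force: 0.0
time_s: 13.9
tool_pos: [659.4, 286.7, 289.6]
ee_rot: [-3.12, 0.343, -0.006]
force: [1.0, -0.6, -1.1]
opening: 0.3
grasp_force: 0.0
[-109.22450116  -63.20912815  289.55836873]
[344.44392445 188.72219719]
```

View pics/c5.png

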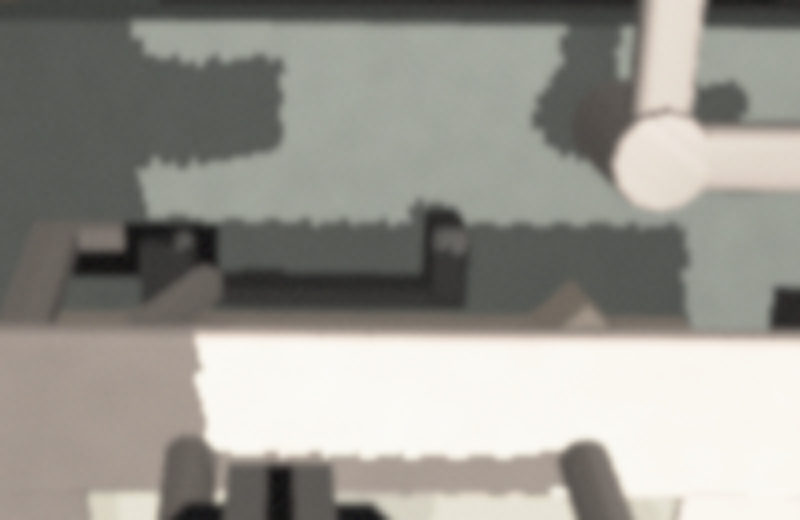

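```bash
python3 - <<'E'
from tl import *
C=cam('wrist')
print(w2m(onz(C,(361.8,190),135)), 'old meas -37.5')
s=sense();print(s['qpos'].round(2),shift(m2w([-54,-40,260])))
E
```

```text
[-100.46405572  -19.92789965  135.        ] old meas -37.5
[-1.    0.73  0.97  1.3  -0.59  1.4  -1.85] [-5.52  2.23  2.71]
```

```bash
python3 -m inch '[[[-1,0.4,0,-10,3],[-2,0.8,0,-20,6],[-3.3,1.3,0,-30,8],[-4.4,1.8,0,-40,8],[-5.5,2.2,0,-50,8]]]' ;python3 -m inch '[[[0,0,0,-10,8],[0,0,0,-20,8],[0,0,0,-30,8],[0,0,0,-40,8],[0,0,0,-40,8]]]'; python3 - <<'E'
from tl import *
s=sense();C=cam('wrist',s);print(w2m(s['tool_pos']),shift(m2w([-54,-40,200])))
im=capture('wrist');g=im.astype(int)
# bar: project expected ends
print(proj(C,[m2w([-54,y,218.5]) for y in (-80,-60,-40,-20,0)]).round())
cv2.imwrite('pics/w6.png',im[:,:,::-1])
p=proj(C,m2w([-54,-60,218.5]))[0].round().astype(int);print(p, im[p[1],p[0]-30:p[0]+31:2].sum(1))
E
```

```text
time_s: 14.58
tool_pos: [599.9, 275.9, 284.6]
ee_rot: [2.972, 1.014, -0.004]
force: [0.7, -0.2, -0.3]
opening: 79.8
grasp_force: 0.0
time_s: 15.2
tool_pos: [600.4, 276.0, 285.0]
ee_rot: [-2.453, -1.962, 0.003]
force: [-0.2, 0.1, 0.4]
opening: 79.8
grasp_force: 0.0
[-54.11652148 -39.62683627 284.98280009] [0.05 0.   8.5 ]
[[320. 158.]
 [320. 186.]
 [320. 213.]
 [320. 238.]
 [319. 261.]]
[320 186] [609 617 616 614 618 612 615 616 619 615 552 301 284 304 320 319 307 298
 273 346 541 708 711 709 709 709 710 711 712 714 714]
```

```bash
python3 -m inch '[[[0,0,5,0,8],[0,0,8.5,0,8],[0,0,8.5,0,0.8],[0,0,8.5,0,0.8],[0,0,8.5,0,0.8]]]' 60; python3 -m inch '[[[0,0,0,0,0.8],[0,0,0,0,0.8],[0,0,0,0,0.8]]]'; python3 -m inch '[[[0,-1.1,-1.7,0,0.8],[0,-2.4,-3.2,0,0.8],[0,-3.8,-4.7,0,0.8],[0,-5.4,-6,0,0.8],[0,-7.1,-7.1,0,0.8]]]'
```

```text
time_s: 15.88
tool_pos: [601.3, 277.3, 202.8]
ee_rot: [2.452, 1.963, 0.003]
force: [0.8, 0.3, 0.1]
opening: 25.6
grasp_force: 0.0
time_s: 16.25
tool_pos: [601.0, 277.2, 201.7]
ee_rot: [2.451, 1.964, 0.002]
force: [3.4, 2.2, 2.3]
opening: 10.3
grasp_force: 58.6
time_s: 16.88
tool_pos: [531.9, 293.2, 273.3]
ee_rot: [2.451, 1.964, 0.005]
force: [8.7, 8.1, -2.7]
opening: 10.4
grasp_force: 58.3
```

```bash
python3 -m inch '[[[0,-1.8,-0.9,0,0.8],[0,-3.7,-1.7,0,0.8],[0,-5.7,-2.2,0,0.8],[0,-7.7,-2.5,0,0.8],[0,-9.8,-2.6,0,0.8]]]'; python3 -m inch '[[[0,-2,0.1,0,0.8],[0,-4.1,0.4,0,0.8],[0,-5.7,0.9,0,0.8],[0,-7,1.3,0,0.8],[0,-7,1.3,0,0.8]]]'; python3 - <<'E'
from tl import *
s=sense();print(w2m(s['tool_pos'])-[115,0,101],s['qpos'].round(2))
E
```

```text
time_s: 17.5
tool_pos: [436.5, 315.3, 299.7]
ee_rot: [-2.452, -1.964, -0.008]
force: [8.2, 13.8, -0.2]
opening: 9.8
grasp_force: 61.4
time_s: 18.12
tool_pos: [366.2, 330.1, 285.6]
ee_rot: [-2.449, -1.966, -0.0]
force: [-4.7, 5.4, 5.1]
opening: 9.9
grasp_force: 61.7
[ 71.25202816 -40.07341638 184.56663831] [-1.37  0.14  0.64  1.88 -0.09  1.15 -0.92]
```

```bash
python3 -m inch '[[[0,0,0,0,3],[0,0,0,0,3],[0,0,-5,0,3],[0,0,-10,0,3],[0,0,-14,0,3]]]'; python3 - <<'E'
from tl import *
s=sense();print(s['qpos'].round(2),shift([500,-250,330],s))
E
```

```text
time_s: 18.75
tool_pos: [367.7, 328.8, 427.1]
ee_rot: [2.452, 1.963, 0.001]
force: [-0.4, 0.2, 0.3]
opening: 30.1
grasp_force: 0.0
[-1.4   0.04  0.64  1.65 -0.03  1.45 -0.98] [-53.59  25.56   9.69]
```

```bash
python3 -m inch '[[[-5,3,0,0,5],[-11,5,0,0,8],[-16,7.6,0,0,8],[-21.5,10,0,0,8],[-27,13,0,0,8]]]'; python3 -m inch '[[[-5.4,2.5,0,0,8],[-11,5,2,0,8],[-16,7.6,5,0,8],[-21.5,10,8,0,8],[-25,12,12,0,8]]]';  python3 - <<'E'
from tl import *
s=sense();print(s['tool_pos'],s['qpos'].round(2))
im=capture('wrist');cv2.imwrite('pics/w7.png',im[:,:,::-1]);np.save('w7.npy',np.r_[s['tool_pos'],s['ee_rot']])
b=cv2.resize(im[:,:,::-1],None,fx=1.25,fy=1.25);cv2.imwrite('pics/w7b.png',b)
im=capture('scene');cv2.imwrite('pics/scene1.png',im[:,:,::-1])
C=cam('wrist',s);hsv=cv2.cvtColor(cv2.imread('pics/w7.png'),cv2.COLOR_BGR2HSV)
m=((hsv[:,:,1]<45)&(hsv[:,:,2]>120)).astype(np.uint8)
for c in cv2.findContours(m,cv2.RETR_EXTERNAL,cv2.CHAIN_APPROX_NONE)[0]:
    if 100<cv2.contourArea(c)<6000:
        (cx,cy),(w,h),a=cv2.minAreaRect(c);print(round(cx),round(cy),round(w),round(h),cv2.contourArea(c),onz(C,(cx,cy),14).round(0))
E
```

```text
time_s: 19.38
tool_pos: [435.3, 35.1, 425.2]
ee_rot: [-2.451, -1.964, -0.001]
force: [2.1, 0.7, 1.0]
opening: 80.2
grasp_force: 0.0
time_s: 20.0
tool_pos: [490.5, -199.7, 332.4]
ee_rot: [2.45, 1.964, -0.001]
force: [0.5, 2.1, 0.9]
opening: 80.4
grasp_force: 0.0
[ 490.45176275 -199.65723113  332.35813578] [-0.63  0.31  1.19  1.75 -0.3   1.29  0.41]
335 329 18 56 797.5 [ 447. -534.   14.]
282 252 55 12 410.0 [ 392. -353.   14.]
348 243 55 13 418.5 [ 504. -362.   14.]
277 206 16 63 626.0 [ 405. -272.   14.]
346 202 16 63 634.0 [ 513. -289.   14.]
476 46 8 38 187.5 [ 732. -106.   14.]
495 14 28 64 523.0 [760. -70.  14.]
```

View pics/w7b.png

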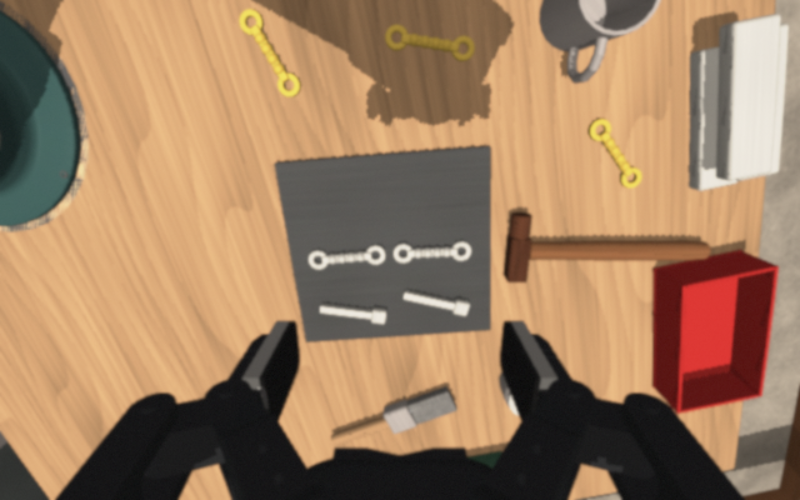

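Wrist picture: the castings (rings at both ends) are at (277,206) and (346,202). The sprues with one block end are at (282,252) and (348,243). Yellow look-alikes are at (215,42), (344,34) and (492,122). I choose the first two, which the scene camera places at the same spots to about 3 mm.

```bash
cat > cast.py <<'E'
from tl import *
def castings(s,im):
    C=cam('wrist',s);hsv=cv2.cvtColor(im[:,:,::-1].copy(),cv2.COLOR_BGR2HSV);out=[]
    m=((hsv[:,:,1]<45)&(hsv[:,:,2]>120)).astype(np.uint8)
    for c in cv2.findContours(m,cv2.RETR_EXTERNAL,cv2.CHAIN_APPROX_NONE)[0]:
        if cv2.contourArea(c)<100: continue
        P=np.array([onz(C,u,14)[:2] for u in c[:,0,:].astype(float)],np.float32)
        (x,y),(w,h),a=cv2.minAreaRect(P)
        L,B=max(w,h),min(w,h)
        if 85<L<115 and B<35: out.append((x,y,L,B,(a if w>h else a+90)%180))
    return out
E
python3 - <<'E'
from cast import *
a=np.load('w7.npy');s=dict(tool_pos=a[:3],ee_rot=a[3:])
im=cv2.imread('pics/w7.png')[:,:,::-1]
X=tool(s)[0][:,0];print('tool x yaw',np.degrees(np.arctan2(X[1],X[0])))
for o in castings(s,im): print(np.round(o,1), shift([o[0],o[1],100],s))
E
```

```text
tool x yaw 77.42839376686749
[ 392.2 -353.3   91.2   23.1  162.8] [-17.09  -6.27  23.26]
[ 504.  -361.9   92.1   23.1  156.8] [-15.49   4.84  23.27]
[ 405.2 -272.1  100.5   27.8  172.7] [-8.89 -6.77 23.25]
[ 513.1 -289.2  100.1   27.3  170. ] [-8.2   4.14 23.25]
[758.3 -70.   86.8  34.  169.1] [18.53 23.3  23.22]
```

```bash
python3 -m inch '[[[-2,1,3,-10,6],[-4,2,7,-20,5],[-6,3,11,-30,5],[-8,4,15,-40,5],[-8.2,4.1,18,-50,5]]]'; python3 -m inch '[[[0,0,0,-10,5],[0,0,0,-20,5],[0,0,0,-30,5],[0,0,0,-40,5],[0,0,0,-42.6,5]]]';  python3 - <<'E'
from cast import *
s=sense();print(s['tool_pos'],s['qpos'].round(2));im=capture('wrist');cv2.imwrite('pics/w8.png',im[:,:,::-1])
X=tool(s)[0][:,0];print('tool x yaw',np.degrees(np.arctan2(X[1],X[0])))
for o in castings(s,im): print(np.round(o,1), shift([o[0],o[1],11],s))
E
```

```text
time_s: 20.72
tool_pos: [512.0, -287.8, 151.9]
ee_rot: [1.384, 2.82, -0.002]
force: [-0.4, 0.0, -0.9]
opening: 49.9
grasp_force: 0.0
time_s: 21.35
tool_pos: [512.6, -286.5, 153.8]
ee_rot: [0.266, 3.129, -0.001]
force: [0.5, 0.3, 0.9]
opening: 50.0
grasp_force: 0.0
[ 512.59099896 -286.51036669  153.80886023] [ 0.01  0.49  0.59  1.8  -0.33  0.95  2.14]
tool x yaw 170.28408672003917
[ 504.1 -361.8   95.9   24.   157.9] [-0.41 -7.55 14.29]
[ 424.2 -158.    94.2    9.3  171.8] [10.89 11.19 14.26]
```

```bash
python3 -m inch '[[[-0.1,-0.25,5,0,5],[-0.1,-0.25,10,0,5],[-0.1,-0.25,14.3,0,5],[-0.1,-0.25,14.3,0,5],[-0.1,-0.25,14.3,0,5]]]' 60; python3 -m inch '[[[0,0,0,0,0.3],[0,0,0,0,0.3],[0,0,0,0,0.3],[0,0,0,0,0.3]]]';  python3 -m inch '[[[0,0,-5,0,0.3],[0,0,-11,0,0.3],[0,0,-17,0,0.3],[0,0,-23,0,0.3],[0,0,-27,0,0.3]]]'
```

```text
time_s: 22.02
tool_pos: [513.2, -289.4, 10.7]
ee_rot: [0.273, 3.129, -0.001]
force: [0.1, 0.7, 0.1]
opening: 49.8
grasp_force: 0.0
time_s: 22.52
tool_pos: [513.3, -289.4, 11.0]
ee_rot: [0.272, 3.128, -0.001]
force: [-3.1, 1.8, 9.9]
opening: 7.4
grasp_force: 59.0
time_s: 23.15
tool_pos: [512.9, -289.5, 283.4]
ee_rot: [0.273, 3.127, -0.001]
force: [-0.5, 0.1, -0.8]
opening: 7.7
grasp_force: 59.3
```

```bash
python3 - <<'E'
from tl import *
C=cam('wrist',dict(tool_pos=np.array([524.01,250.92,350.94]),ee_rot=np.array([.57938,3.08699,-.00232])))
print(w2m(onz(C,(349,152),63)),w2m(onz(C,(349,152),135)))
S=cam('scene');im=cv2.imread('pics/scene1.png')[:,:,::-1];crop(im,310,60,450,170,5,'c6.png')
s=sense()
for p in ([8,-40,420],[8,-40,100]): print(m2w(p),shift(m2w(p),s))
E
```

```text
[ 12.64539845 -38.88001316  63.        ] [ 27.03231685 -34.06200773 135.        ]
[539.93191509 290.2764487  420.        ] [  7.32  57.56 -13.72]
[539.93191509 290.2764487  100.        ] [ 7.43 57.58 18.28]
```

View pics/c6.png

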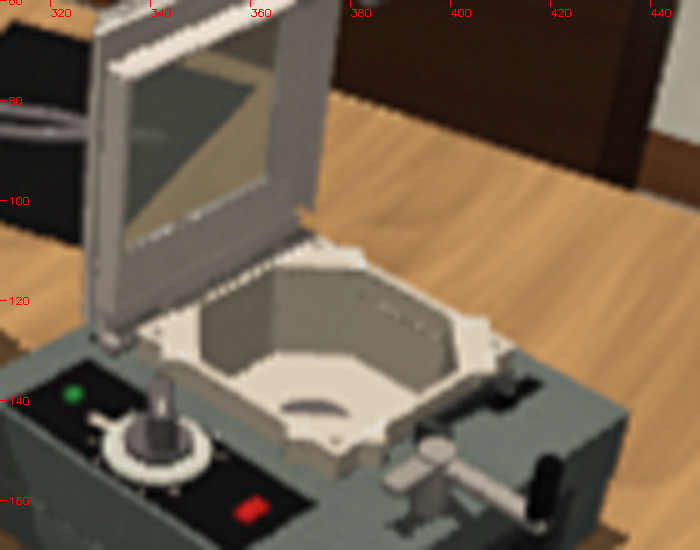

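```bash
python3 -m inch '[[[0.5,4,-5,0,0.3],[1.2,9,-9,0,0.3],[2,15,-13.7,0,0.3],[2.6,20,-13.7,0,0.3],[3.3,25,-13.7,0,0.3]]]' 80; python3 -m inch '[[[0.8,6,0,0,0.3],[1.6,12,0,0,0.3],[2.4,18,0,0,0.3],[3.2,24,0,0,0.3],[4.1,30.8,0,0,0.3]]]';python3 -m inch '[[[0,0,0,0,0.3],[0,0,0,0,0.3]]]';  python3 - <<'E'
from tl import *
s=sense();print(s['qpos'].round(2),w2m(s['tool_pos']),shift(m2w([10,-22,95]),s))
im=capture('wrist');cv2.imwrite('pics/w9.png',im[:,:,::-1]);np.save('w9.npy',np.r_[s['tool_pos'],s['ee_rot']])
E
```

```text
time_s: 23.78
tool_pos: [523.3, -35.1, 418.3]
ee_rot: [0.271, 3.127, 0.001]
force: [0.5, 0.2, -1.7]
opening: 6.9
grasp_force: 81.4
time_s: 24.4
tool_pos: [535.7, 268.7, 417.3]
ee_rot: [0.273, 3.129, -0.0]
force: [0.2, -0.3, -0.2]
opening: 6.6
grasp_force: 81.4
time_s: 24.65
tool_pos: [536.0, 266.5, 417.0]
ee_rot: [0.273, 3.129, -0.002]
force: [0.7, -0.3, -0.8]
opening: 6.5
grasp_force: 81.4
[-0.79  0.27  0.37  1.42 -0.1   1.47  0.96] [  6.5081577  -15.9880555  416.95249374] [ 0.34  0.65 32.19]
```

```bash
python3 -m inch '[[[-1.2,0.6,5,0,0.3],[-1.2,0.6,11,0,0.3],[-1.2,0.6,17,0,0.3],[-1.2,0.6,22,0,0.3],[-1.2,0.6,22,0,0.3]]]'; python3 -m inch '[[[0,0,5,0,0.3],[0,0,8,0,0.3],[0,0,10.2,0,0.3],[0,0,10.2,0,0.3]]]'
```

```text
time_s: 25.32
tool_pos: [547.8, 268.9, 194.8]
ee_rot: [-0.275, -3.126, 0.006]
force: [0.4, -0.7, -0.7]
opening: 6.4
grasp_force: 81.4
time_s: 25.82
tool_pos: [549.8, 270.5, 96.4]
ee_rot: [0.274, 3.129, -0.0]
force: [0.0, -0.3, -0.2]
opening: 6.7
grasp_force: 81.4
```

```bash
python3 -m inch '[[[0,0,1,0,0.3],[0,0,1,0,2],[0,0,1,0,4],[0,0,1,0,4],[0,0,-5,0,4]]]'; python3 -m inch '[[[0,0,-6,0,4],[0,0,-12,0,4],[0,0,-18,0,4],[0,0,-24,0,4],[0,0,-28,0,4]]]'; python3 - <<'E'
from tl import *
s=sense();print(s['tool_pos'],s['opening']);C=cam('wrist',s)
im=capture('wrist');cv2.imwrite('pics/w10.png',im[:,:,::-1])
print(shift([405.2,-272.1,420]))
S=capture('scene');cv2.imwrite('pics/scene2.png',S[:,:,::-1])
# scene: casting A still there? 
a=cv2.imread('pics/scene1.png')[:,:,::-1]
d=cv2.absdiff(S,a).max(2)
n,l,st,ce=cv2.connectedComponentsWithStats((d>40).astype(np.uint8))
for i in range(1,n):
    if st[i,4]>15: print(st[i],ce[i].round())
E
```

```text
time_s: 26.45
tool_pos: [547.0, 269.9, 142.4]
ee_rot: [-0.272, -3.125, 0.007]
force: [0.3, 0.8, 1.3]
opening: 40.0
grasp_force: 0.0
time_s: 27.08
tool_pos: [548.9, 270.8, 428.4]
ee_rot: [0.272, 3.127, 0.002]
force: [0.3, 0.5, -0.9]
opening: 40.1
grasp_force: 0.0
[548.91212109 270.75342391 428.37637619] 40.120308966246206
[  4.85 -56.     0.98]
[175   0  38   9 204] [197.   3.]
[219   0  18  47 236] [227.  12.]
[236   0  36  13 356] [253.   5.]
[274   0  16  46 218] [284.  19.]
[ 374    0   39   44 1018] [391.  17.]
[218  31   7  12  26] [222.  37.]
[156  39   6  11  18] [158.  44.]
[163  45  43  14 146] [183.  54.]
[ 232   44  116  207 7212] [286. 153.]
[329  53  29  14  91] [341.  60.]
[331  60  35  16 162] [347.  68.]
[152  62  21  41 242] [160.  79.]
[176  62  28  41 277] [193.  79.]
[210  85   4   6  19] [212.  87.]
[351 107  75  31 301] [392. 121.]
[356 130  38  14 336] [375. 136.]
[430 156   4   8  22] [432. 160.]
[244 254  28  26 206] [258. 266.]
```

```bash
python3 -m inch '[[[0.4,-5.5,0,0,5],[0.9,-11,0,0,5],[1.4,-17,0,0,5],[1.9,-23,0,0,5],[2.4,-29,0,0,5]]]'; python3 -m inch '[[[0.5,-6,3,0,5],[1,-12,7,0,5],[1.5,-18,11,0,5],[2,-23,15,0,5],[2.4,-27,18,0,5]]]'; python3 -m inch '[[[0,0,0,-3,5]]]'; python3 - <<'E'
from cast import *
s=sense();print(s['tool_pos'],s['qpos'].round(2));im=capture('wrist');cv2.imwrite('pics/w11.png',im[:,:,::-1])
X=tool(s)[0][:,0];print('tool x yaw',np.degrees(np.arctan2(X[1],X[0])))
for o in castings(s,im): print(np.round(o,1), shift([o[0],o[1],11],s))
E
```

```text
time_s: 27.8
tool_pos: [474.1, -12.4, 424.8]
ee_rot: [0.272, 3.129, -0.0]
force: [0.5, 0.4, 0.2]
opening: 49.4
grasp_force: 0.0
time_s: 28.42
tool_pos: [407.0, -263.1, 252.3]
ee_rot: [0.272, 3.128, -0.001]
force: [1.4, -0.2, -1.0]
opening: 50.2
grasp_force: 0.0
time_s: 28.55
tool_pos: [404.9, -264.5, 250.9]
ee_rot: [-0.198, -3.132, 0.001]
force: [-0.3, 0.3, 0.6]
opening: 49.9
grasp_force: 0.0
[ 404.9178141  -264.4921755   250.94504518] [-0.21  0.18  0.81  1.95 -0.15  1.07  2.11]
tool x yaw 172.77901998566517
[ 393.2 -352.1   93.2   22.5  161.3] [-0.03 -8.8  24.01]
[ 405.4 -271.7  102.1   27.2  172.9] [-0.23 -0.68 23.99]
```

```bash
python3 -m inch '[[[-0.2,-0.7,6,0,5],[-0.2,-0.7,12,0,5],[-0.2,-0.7,18,0,5],[-0.2,-0.7,24,0,5],[-0.2,-0.7,24,0,5]]]' 80; python3 -m inch '[[[0,0,0,0,5],[0,0,0,0,0.3],[0,0,0,0,0.3],[0,0,0,0,0.3],[0,0,0,0,0.3]]]';  python3 -m inch '[[[0,0,-5,0,0.3],[0,0,-11,0,0.3],[0,0,-17,0,0.3],[0,0,-23,0,0.3],[0,0,-29,0,0.3]]]'
```

```text
time_s: 29.22
tool_pos: [407.1, -268.3, 11.0]
ee_rot: [-0.191, -3.13, -0.002]
force: [-0.6, -0.1, 0.8]
opening: 49.8
grasp_force: 0.0
time_s: 29.85
tool_pos: [410.1, -269.4, 14.8]
ee_rot: [0.19, 3.133, -0.001]
force: [-2.8, 4.2, 22.3]
opening: 5.4
grasp_force: 79.3
time_s: 30.48
tool_pos: [408.4, -269.0, 305.8]
ee_rot: [0.191, 3.135, -0.0]
force: [2.1, 0.6, -0.9]
opening: 5.2
grasp_force: 78.5
```

```bash
python3 - <<'E'
from tl import *
s=sense();print(s['tool_pos'],shift(m2w([-3,-58,425]),s))
E
```

```text
[ 408.38105189 -268.99423454  305.76008811] [ -7.57  58.79 -11.92]
```

```bash
python3 -m inch '[[[-0.6,5,-6,0,0.3],[-1.3,10,-12,0,0.3],[-2,16,-12,0,0.3],[-2.7,22,-12,0,0.3],[-3.5,28,-12,0,0.3]]]'; python3 -m inch '[[[-0.8,6,0,0,0.3],[-1.6,12,0,0,0.3],[-2.4,18,0,0,0.3],[-3.2,24,0,0,0.3],[-4.1,30.8,0,0,0.3]]]';python3 -m inch '[[[0,0,0,0,0.3],[0,0,0,0,0.3]]]';  python3 - <<'E'
from tl import *
s=sense();print(w2m(s['tool_pos']),shift(m2w([-3,-58,90]),s))
C=cam('wrist',s);im=capture('wrist');cv2.imwrite('pics/w12.png',im[:,:,::-1])
E
```

```text
time_s: 31.1
tool_pos: [473.1, -10.2, 424.0]
ee_rot: [0.191, 3.134, 0.001]
force: [1.5, -0.8, -0.6]
opening: 5.2
grasp_force: 78.6
time_s: 31.72
tool_pos: [549.7, 284.5, 423.5]
ee_rot: [0.191, 3.135, -0.0]
force: [0.5, -0.5, 0.2]
opening: 5.0
grasp_force: 78.6
time_s: 31.98
tool_pos: [549.7, 282.3, 423.0]
ee_rot: [0.191, 3.135, -0.002]
force: [-0.6, -0.5, -1.1]
opening: 5.2
grasp_force: 78.6
[ -3.26427082 -34.40855265 423.04642367] [-0.19  2.38 33.3 ]
```

```bash
python3 -m inch '[[[-0.2,2.4,4,0,0.3],[-0.2,2.4,10,0,0.3],[-0.2,2.4,16,0,0.3],[-0.2,2.4,22,0,0.3],[-0.2,2.4,22,0,0.3]]]'; python3 -m inch '[[[0,0,5,0,0.3],[0,0,8,0,0.3],[0,0,10.8,0,0.3],[0,0,10.8,0,0.3]]]'; python3 -m inch '[[[0,0,0.2,0,0.3],[0,0,0.2,0,2],[0,0,0.2,0,4],[0,0,0.2,0,4],[0,0,-5,0,4]]]'; python3 -m inch '[[[0,0,-6,0,4],[0,0,-12,0,4],[0,0,-18,0,4],[0,0,-24,0,3],[0,0,-28,0,3]]]'; python3 - <<'E'
from tl import *
s=sense();print(s['tool_pos'],s['opening'],s['qpos'].round(2))
im=capture('wrist');S=capture('scene')
b=cv2.resize(S[90:165,320:440],None,fx=5,fy=5,interpolation=cv2.INTER_CUBIC)
cv2.imwrite('pics/f1.png',np.vstack([cv2.resize(im[60:300,150:490],(600,424)),b[:175*1]])[:,:,::-1]); cv2.imwrite('pics/scene3.png',S[:,:,::-1])
for p in ([184,-40,320],): print(shift(m2w(p),s))
E
```

```text
time_s: 32.65
tool_pos: [553.1, 304.5, 200.4]
ee_rot: [-0.192, -3.132, 0.007]
force: [-0.2, 0.3, -0.2]
opening: 5.1
grasp_force: 78.7
time_s: 33.15
tool_pos: [555.4, 306.2, 96.4]
ee_rot: [0.191, 3.135, -0.0]
force: [-0.6, 0.6, 0.0]
opening: 4.8
grasp_force: 78.7
time_s: 33.78
tool_pos: [553.0, 305.6, 142.5]
ee_rot: [-0.19, -3.132, 0.007]
force: [0.3, 0.0, 0.8]
opening: 39.7
grasp_force: 0.0
time_s: 34.4
tool_pos: [554.6, 306.4, 428.1]
ee_rot: [0.19, 3.133, 0.002]
force: [-0.6, 0.4, -1.2]
opening: 29.9
grasp_force: 0.0
[554.64251321 306.36237683 428.0995814 ] 29.9394258607421 [-0.86  0.35  0.44  1.31 -0.15  1.51  1.01]
[18.8   0.03 10.76]
```

View pics/f1.png

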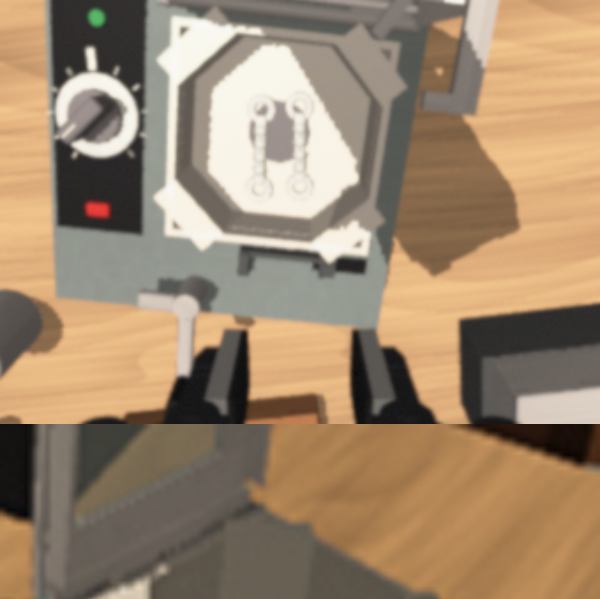

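The last picture shows both castings lying flat in the bowl, at about (262,145) and (300,145), with the catch tab still aside. Now I'll regrasp the handle to shut the lid.

```bash
python3 -m inch '[[[4,0,0,10,3],[9,0,0,20,3],[14,0,0,30,3],[19,0,0,40,3],[19,0,0,50,3]]]'; python3 -m inch '[[[0,0,0,10,3],[0,0,0,20,3],[0,0,0,30,3],[0,0,0,40,3],[0,0,0,45.5,3]]]';python3 -m inch '[[[0,0,0,0,3]]]'; python3 - <<'E'
from tl import *
s=sense();print(s['qpos'].round(2),w2m(s['tool_pos']),MR.T@tool(s)[0][:,0],shift(m2w([186.2,-40,287]),s))
C=cam('wrist',s);im=capture('wrist');cv2.imwrite('pics/w13.png',im[:,:,::-1])
p=proj(C,m2w([186.2,-60,304]))[0].round().astype(int);print(p, im[p[1],p[0]-40:p[0]+41:2].sum(1))
E
```

```text
time_s: 35.12
tool_pos: [363.2, 330.3, 424.8]
ee_rot: [-1.496, -2.762, -0.001]
force: [0.1, -0.7, -0.3]
opening: 30.2
grasp_force: 0.0
time_s: 35.75
tool_pos: [365.8, 329.4, 424.3]
ee_rot: [2.45, 1.965, -0.001]
force: [-0.8, -0.1, -0.8]
opening: 29.8
grasp_force: 0.0
time_s: 35.88
tool_pos: [365.9, 329.4, 424.4]
ee_rot: [2.445, 1.971, -0.001]
force: [-0.7, -0.4, 0.4]
opening: 29.7
grasp_force: 0.0
[-1.23  0.04  0.45  1.66 -0.02  1.45 -0.99] [186.38979167 -39.26644179 424.36941454] [ 1.14605240e-02 -9.99933997e-01 -8.11053482e-04] [8.000e-02 1.000e-02 1.374e+01]
[320 168] [331 345 332 325 330 334 331 336 316 312 319 317 323 475 595 594 582 578
 566 454 339 362 371 372 362 350 487 577 558 531 391 202 281 465 486 493
 456 347 399 452 391]
```

```bash
python3 -m inch '[[[0,-0.4,4,0,3.4],[0,-0.4,8,0,3.4],[0,-0.4,11,0,3.4],[0,-0.4,13.8,0,3.4],[0,-0.4,13.8,0,3.4]]]'; python3 -m inch '[[[0,0,0,0,0.8],[0,0,0,0,0.8],[0,0,0,0,0.8],[0,0,0,0,0.8]]]' 60; python3 - <<'E'
from tl import *
s=sense();print(w2m(s['tool_pos'])-[115,0,101])
E
```

```text
time_s: 36.55
tool_pos: [361.5, 329.6, 285.4]
ee_rot: [2.443, 1.973, -0.005]
force: [0.2, 1.5, 1.0]
opening: 33.9
grasp_force: 0.0
time_s: 37.05
tool_pos: [364.7, 329.9, 288.2]
ee_rot: [2.446, 1.968, 0.007]
force: [18.5, -1.0, -7.9]
opening: 9.6
grasp_force: 58.4
[ 72.63873905 -39.53076302 187.17871049]
```

```bash
python3 -m inch '[[[0,2.5,-0.5,0,0.8],[0,4.5,-0.9,0,0.8],[0,6.6,-1.1,0,0.8],[0,8.6,-1.1,0,0.8],[0,10.7,-0.9,0,0.8]]]'; python3 -m inch '[[[0,2,0.4,0,0.8],[0,4,1.1,0,0.8],[0,5.8,1.9,0,0.8],[0,7.6,2.9,0,0.8],[0,9.3,4.1,0,0.8]]]';python3 -m inch '[[[0,1.5,1.4,0,0.8],[0,2.9,2.9,0,0.8],[0,4.1,4.6,0,0.8],[0,5,6,0,0.8],[0,5,6,0,0.8]]]'; python3 - <<'E'
from tl import *
s=sense();p=w2m(s['tool_pos'])-[115,0,101];print(p,np.degrees(np.arctan2(p[2],-p[0])),np.hypot(p[0],p[2]))
E
```

```text
time_s: 37.67
tool_pos: [467.4, 306.4, 297.4]
ee_rot: [2.446, 1.97, 0.0]
force: [-6.0, -3.9, -3.4]
opening: 9.6
grasp_force: 64.9
time_s: 38.3
tool_pos: [558.3, 287.9, 254.7]
ee_rot: [2.446, 1.972, 0.001]
force: [-5.3, 1.0, 1.0]
opening: 9.3
grasp_force: 66.8
time_s: 38.92
tool_pos: [606.9, 276.0, 193.2]
ee_rot: [2.446, 1.969, -0.003]
force: [-0.4, -6.5, -3.8]
opening: 9.6
grasp_force: 66.4
[-175.46899909  -41.03971189   92.19506238] 27.718370252012317 198.21528490308322
```

```bash
python3 -m inch '[[[0,0.3,0.8,0,0.8],[0,0.6,1.6,0,0.8],[0,0.85,2.3,0,0.8],[0,0.85,2.6,0,0.8],[0,0.85,2.6,0,0.8]]]';  python3 - <<'E'
from tl import *
s=sense();p=w2m(s['tool_pos'])-[115,0,101];print(p,np.degrees(np.arctan2(p[2],-p[0])),np.hypot(p[0],p[2]))
E
```

```text
time_s: 39.55
tool_pos: [616.2, 274.2, 171.2]
ee_rot: [2.445, 1.968, 0.004]
force: [-1.3, -9.7, 17.8]
opening: 9.7
grasp_force: 70.0
[-184.98544394  -41.33424939   70.15056265] 20.767832855802812 197.84012715252874
```

```bash
python3 -m inch '[[[0,0,0.2,0,0.8],[0,0,0.4,0,0.8],[0,0,0.4,0,0.8]]]';python3 -m inch '[[[0,0,0.2,0,0.8],[0,0,0.3,0,0.8],[0,0,0.3,0,0.8]]]';  python3 - <<'E'
from tl import *
s=sense();p=w2m(s['tool_pos'])-[115,0,101];print(p)
E
```

```text
time_s: 39.92
tool_pos: [616.5, 274.5, 169.3]
ee_rot: [2.445, 1.969, 0.007]
force: [-13.5, -13.2, 43.7]
opening: 9.4
grasp_force: 75.4
time_s: 40.3
tool_pos: [616.7, 274.6, 168.8]
ee_rot: [2.446, 1.969, 0.009]
force: [-29.3, -18.6, 76.5]
opening: 9.6
grasp_force: 78.7
[-185.37599676  -41.83397775   67.82373177]
```

```bash
python3 -m inch '[[[0,0,-0.8,0,0.8],[0,0,-0.8,0,3],[0,0,-0.8,0,5],[0,0,-4,0,5],[0,0,-8,0,5]]]';  python3 - <<'E'
from tl import *
s=sense();print(s['tool_pos']);print(shift(m2w([-200.5,22.5,240]),s),shift(m2w([-200.5,22.5,165]),s))
S=capture('scene');cv2.imwrite('pics/scene4.png',S[:,:,::-1])
print(shift(m2w([-125.5,97,165]),s))
E
```

```text
time_s: 40.92
tool_pos: [614.3, 275.7, 241.7]
ee_rot: [2.445, 1.972, -0.003]
force: [-0.4, -0.7, 0.1]
opening: 49.9
grasp_force: 0.0
[614.26607685 275.67720327 241.70683512]
[-6.64 13.2   0.17] [-6.63 13.21  7.67]
[-13.99   5.62   7.69]
```

```bash
python3 -m inch '[[[-2.2,4.4,0,0,5],[-4.4,8.8,0,0,5],[-6.6,13.2,0,0,5],[-6.6,13.2,4,0,5],[-6.6,13.2,7.7,0,5]]]'; python3 -m inch '[[[0,0,0,0,5],[0,0,0,0,1],[0,0,0,0,1],[0,0,0,0,1],[0,0,0,0,1]]]' 30;  python3 - <<'E'
from tl import *
s=sense();print(w2m(s['tool_pos']), MR.T@tool(s)[0][:,:2])
E
```

```text
time_s: 41.6
tool_pos: [730.0, 182.4, 163.1]
ee_rot: [2.446, 1.97, 0.0]
force: [0.3, 0.1, -0.3]
opening: 50.2
grasp_force: 0.0
time_s: 42.22
tool_pos: [730.6, 183.0, 166.9]
ee_rot: [2.445, 1.97, 0.004]
force: [0.5, 1.1, 7.9]
opening: 14.9
grasp_force: 30.0
[-201.82913591   21.9998222   166.93165425] [[ 0.01113389 -0.9999331 ]
 [-0.99993742 -0.01113041]
 [ 0.00108778  0.00314858]]
```

```bash
python3 -m inch '[[[-1.2,-0.1,0,0,1],[-2.32,-0.37,0,0,1],[-3.4,-0.8,0,0,1],[-4.41,-1.43,0,0,1],[-5.3,-2.2,0,0,1]]]'; python3 -m inch '[[[-0.77,-0.9,0,0,1],[-1.4,-1.9,0,0,1],[-1.83,-3,0,0,1],[-2.1,-4.1,0,0,1],[-2.2,-5.3,0,0,1]]]';python3 -m inch '[[[0,-0.2,0,0,1],[0,-0.2,0,0,1]]]'; python3 - <<'E'
from tl import *
print(w2m(sense()['tool_pos']))
E
```

```text
time_s: 42.85
tool_pos: [699.5, 133.7, 167.6]
ee_rot: [2.443, 1.966, 0.008]
force: [13.0, -9.9, 6.4]
opening: 14.7
grasp_force: 31.1
time_s: 43.48
tool_pos: [642.0, 122.5, 167.2]
ee_rot: [2.445, 1.964, 0.004]
force: [4.5, -10.5, 12.1]
opening: 14.9
grasp_force: 31.5
time_s: 43.72
tool_pos: [639.7, 123.3, 167.2]
ee_rot: [2.446, 1.966, 0.003]
force: [-2.6, -10.5, 14.3]
opening: 14.6
grasp_force: 31.8
[-126.54906457  100.52113257  167.21572232]
```

```bash
python3 -m inch '[[[0,0.2,0,0,3],[0,0.2,0,0,4],[0,0.2,-4,0,4],[0,0.2,-10,-5,5],[0,-4,-10.5,-15,6]]]'; python3 -m inch '[[[2.2,-4.7,0,-10,7],[4,-9,0,-20,7],[4.5,-10,0,-20,7]]]'; python3 - <<'E'
from tl import *
s=sense();print(s['tool_pos'],s['qpos'].round(2),shift([493.8,153.7,275],s));X=tool(s)[0][:,0];print(np.degrees(np.arctan2(X[1],X[0])))
E
```

```text
time_s: 44.35
tool_pos: [601.8, 133.8, 273.8]
ee_rot: [2.162, 2.273, 0.008]
force: [-0.3, -0.3, -1.2]
opening: 60.0
grasp_force: 0.0
time_s: 44.72
tool_pos: [495.3, 176.0, 270.3]
ee_rot: [-1.733, -2.62, -0.002]
force: [0.8, -0.2, -0.7]
opening: 69.8
grasp_force: 0.0
[495.2507714  176.04595527 270.30983249] [-0.76  0.21  0.42  1.83 -0.1   1.12  0.09] [-2.   -1.01 -0.47]
113.02181445765439
```

```bash
python3 -m inch '[[[-2,-1,0,0,7],[-2,-1,0,0,7],[-2,-1,0,0,7]]]'; cat > dial.py <<'E'
from tl import *
s=sense();C=cam('wrist',s);im=capture('wrist');cv2.imwrite('pics/dial_%d.png'%(s['time_s']*100),im[:,:,::-1])
print(s['tool_pos'])
c=proj(C,[493.8,153.7,129])[0];print('exp disc',c.round(1),'mark',proj(C,[452.3,154.3,116])[0].round(1))
hsv=cv2.cvtColor(im[:,:,::-1].copy(),cv2.COLOR_BGR2HSV)
m=((hsv[:,:,1]<60)&(hsv[:,:,2]>150)).astype(np.uint8)
n,l,st,ce=cv2.connectedComponentsWithStats(m)
for i in range(1,n):
    if st[i,4]>=8 and np.linalg.norm(ce[i]-c)<110:
        q=np.argwhere(l==i)[:,::-1].astype(np.float32);r=cv2.minAreaRect(q)
        print(st[i],ce[i].round(1),'rect',np.round(r[0],1),np.round(r[1],1),'z116',onz(C,ce[i],116).round(1)[:2],'z129',onz(C,r[0],129).round(1)[:2],'z159',onz(C,ce[i],159).round(1)[:2])
E
python3 dial.py
```

```text
time_s: 45.1
tool_pos: [496.4, 151.8, 269.9]
ee_rot: [1.742, 2.613, -0.0]
force: [-0.1, -0.5, -0.0]
opening: 70.2
grasp_force: 0.0
[496.43727378 151.78184171 269.8618131 ]
exp disc [318.  181.5] mark [278.9 161.5]
[ 185  122  202  154 2502] [261.2 172.4] rect [298.2 187.3] [243.1  52. ] z116 [439.9 137.2] z129 [478.5 141. ] z159 [443.4 150.6]
[304 157   7   3   8] [307. 158.] rect [306.9 157.8] [1.3 6.3] z116 [476.3 168. ] z129 [475.5 170.8] z159 [474.4 176.9]
[328 165  24  50 711] [340.4 188.2] rect [340.  189.8] [21.9 49.7] z116 [518.6 152.4] z129 [516.5 154.2] z159 [510.6 163.6]
[355 179   5   2  10] [357.  179.5] rect [357.  179.5] [1. 4.] z116 [530.2 167.1] z129 [527.2 169.8] z159 [520.5 176.1]
[310 183  14  37 262] [317.  200.8] rect [317.  201.3] [36.3  8.4] z116 [502.1 131. ] z129 [500.6 134.8] z159 [496.5 145.3]
[276 184   5   2  10] [278.  184.5] rect [278.  184.5] [1. 4.] z116 [459.5 132. ] z129 [459.7 136.3] z159 [460.1 146.1]
[332 216   3   5  10] [333.  217.8] rect [333. 218.] [4. 2.] z116 [524.6 120.1] z129 [522.  124.7] z159 [515.7 136. ]
[314 219   2   5   9] [314.6 221.2] rect [314.5 221. ] [4. 1.] z116 [508.4 109.2] z129 [506.3 114.7] z159 [501.9 126.6]
```

```bash
cat > fit.py <<'E'
from tl import *
from scipy.optimize import least_squares
def fit(P,ks,name):
    P=np.array(P);ks=np.array(ks,float)
    f=lambda q:(q[:2]+q[2]*np.c_[np.cos(q[3]-.5*ks),np.sin(q[3]-.5*ks)]-P).ravel()
    r=least_squares(f,[493,153,43,np.pi]);print(name,r.x[:3].round(1),np.degrees(r.x[3]).round(1),np.abs(r.fun).max().round(1))
C=cam('wrist',dict(tool_pos=np.array([524.01,250.92,350.94]),ee_rot=np.array([.57938,3.08699,-.00232])))
pts=[(85,42),(50,75),(137,48),(180,73),(207,112),(213,158),(198,198),(95,225)]
W=[onz(C,(x/3+195,y/3+125),116)[:2] for x,y in pts]
c=np.array([493.5,153.5])
for w in W: d=w-c;v=(np.pi-np.arctan2(d[1],d[0]))/.5;print(w.round(1),np.hypot(*d).round(1),round(v%12.566,2))
# scale direction: k positive clockwise
ks=[0,-1,1,2,3,4,5,None]
fit(W[:7],ks[:7],'w1')
im=cv2.imread('pics/dial_4510.png');h=cv2.cvtColor(im,cv2.COLOR_BGR2HSV)
import glob;print(glob.glob('pics/dial*'))
E
python3 fit.py; python3 - <<'E'
import cv2,numpy as np,glob
im=cv2.imread(sorted(glob.glob('pics/dial*'))[-1]);g=cv2.cvtColor(im,cv2.COLOR_BGR2GRAY)
for y in range(140,226,2): print(y,' '.join('%2d'%(v//10) for v in g[y,262:372:2]))
E
```

```text
[453.9 152. ] 39.6 12.49
[460.7 132.4] 39.0 11.42
[463.9 170.7] 34.3 1.05
[479.5 182.7] 32.3 2.25
[498.4 186.2] 33.1 3.44
[517.3 180.4] 35.9 4.59
[531.1 167.1] 40.0 5.59
[526.1 120.2] 46.6 7.88
w1 [496.2 146.8  40. ] 172.8 2.6
['pics/dial_4510.png']
140  4  4  4  4  4  4  4  4  4  4  4  4  3  3  3  3  2  1  2  2  2  2  2  2  2  1  2  2  3  5  7  8  8  8  8  9 12 14 15 15 15 15 15 15 16 15 15 15 16 15 15 15 15 15 15
142  4  4  4  4  4  4  4  4  4  4  4  4  4  4  4  4  4  3  2  1  2  2  2  2  1  2  6  5  2  2  4  7  8  8  8  8  9 11 14 15 15 15 15 15 15 15 15 15 15 15 15 15 15 15 15
144  4  4  4  4  4  4  4  4  4  4  4  4  4  4  4  4  4  2  2  2  1  2  2  2  2  2  9  7  2  2  2  3  6  7  8  8  8  8 10 13 15 15 15 15 15 15 15 15 15 15 15 15 15 15 15
146  4  4  4  4  4  4  4  4  4  4  4  4  4  4  4  4  4  3  2  2  2  2  2  2  2  2  9  7  1  2  1  2  3  5  7  8  9 10  8  9 12 14 15 15 15 15 15 15 15 15 15 15 15 15 15
148  4  4  4  4  4  4  4  4  4  4  4  4  4  4  4  5  9  4  2  1  2  2  1  1  2  2  7  6  2  2  2  2  2  2  4  7 10 11  8  8  8 11 14 15 15 15 15 15 15 15 15 15 15 16 15
150  
[... 5716 characters left out ...]
  3  3  3  3  3  3  3  3
218 17 17 18 18 19 18 18 18 18 18 19 19 19 18 18 18 18 20 17 15 14 12  7  5  6  7 10 13 13 17 17 11  9  6  5 15 15  5  4  3  3  3  3  3  3  3  3  3  3  3  3  3  3  3  3
220 17 17 18 18 19 18 18 18 18 19 19 19 18 18 18 19 18 19 18 17 16 15 13 10  5  5 14 13  9  8  8  5  4  3  3  8 15  6  3  4  3  3  3  3  3  3  3  3  3  3  3  3  3  3  3
222 17 18 18 18 18 18 18 18 18 19 19 19 18 18 19 19 19 19 18 18 17 17 15 14 12  8 16 11  4  3  4  3  3  3  3  4  6  4  3  3  3  3  3  3  4  3  3  3  3  3  3  3  3  3  3
224 17 18 18 18 18 18 18 18 18 19 19 18 18 19 19 18 19 19 18 18 18 18 17 16 15 13 13  9  4  3  3  3  4  4  3  3  3  3  3  3  3  3  3  3  3  3  3  3  3  3  3  3  3  3  3
```

```bash
cat >> fit.py <<'E'
s=sense();C=cam('wrist',s)
pts=[(279,163.8),(295.5,150.5),(315,145.5),(335,148.5),(351,162),(357,180),(278.5,184.7),(284,202),(296.5,216),(314.7,221.5),(333,218)]
ks=[0,1,2,3,4,5,-1,-2,-3,-4,-5]
for z in (115,117): fit([onz(C,u,z)[:2] for u in pts],ks,'now z%d'%z)
print('ring',onz(C,(317.5,185.5),117)[:2])
a=onz(C,(317.3,202),159)[:2];b=onz(C,(321,217),159)[:2];d=b-a;print('ptr',a,b,np.degrees(np.arctan2(d[1],d[0])))
X=tool(s)[0][:,0];print('yaw',np.degrees(np.arctan2(X[1],X[0])),shift([493.8,152.5,260],s))
E
python3 fit.py | tail -5
```

```text
now z115 [496.  147.   40.1] 173.4 3.1
now z117 [495.7 147.6  39.8] 173.4 3.1
ring [496.11752637 146.74206494]
ptr [497.04350205 144.63573095] [505.47749894 132.873409  ] -54.358151159044304
yaw 112.66476198351607 [ 0.14 -0.22  0.98]
```

```bash
cat >> fit.py <<'E'
P=np.array([onz(C,u,116)[:2] for u in pts]);fit(P[1:],ks[1:],'thin')
d=P[0]-[496,147];print('broad',np.hypot(*d),np.degrees(np.arctan2(d[1],d[0])))
for p,k in zip(P,ks): d=p-[496,147];print(k,np.hypot(*d).round(1),round((173.4-np.degrees(np.arctan2(d[1],d[0])))%360/28.65,2))
print(shift([496,147,262],s))
E
python3 fit.py | tail -14
```

```text
thin [496.2 147.2  39.7] 173.4 0.7
broad 43.29382612978149 172.84971176236934
0 43.3 0.02
1 40.5 1.02
2 39.5 2.0
3 40.2 2.98
4 40.2 4.02
5 39.6 5.0
-1 38.9 11.56
-2 38.6 10.57
-3 40.0 9.55
-4 39.8 8.55
-5 39.2 7.56
[-0.45 -0.23  0.78]
```

```bash
python3 -m inch '[[[-0.45,-0.23,0,-6,3],[-0.45,-0.23,3,-11.3,3],[-0.45,-0.23,7,-11.3,3],[-0.45,-0.23,7,-11.3,3],[-0.45,-0.23,7,-11.3,3]]]'; python3 - <<'E'
from tl import *
s=sense();X=tool(s)[0][:,0];print(s['qpos'].round(2),np.degrees(np.arctan2(X[1],X[0])),shift([496.2,147,137],s))
E
```

```text
time_s: 45.78
tool_pos: [496.3, 147.3, 201.1]
ee_rot: [1.474, 2.773, 0.001]
force: [-0.1, -0.1, 0.5]
opening: 29.7
grasp_force: 0.0
[-0.69  0.27  0.41  1.92 -0.13  0.97  0.37] 124.00728674322013 [-0.02 -0.03  6.41]
```

```bash
python3 -m inch '[[[0,0,3,0,3],[0,0,6.3,0,3],[0,0,6.3,0,3],[0,0,6.3,0,1],[0,0,6.3,0,1]]]' 30; python3 -m inch '[[[0,0,0,0,1],[0,0,0,0,1],[0,0,0,0,1]]]';python3 -m inch '[[[0,0,0,9,1],[0,0,0,18,1],[0,0,0,27,1],[0,0,0,36,1],[0,0,0,45,1]]]'
```

```text
time_s: 46.4
tool_pos: [496.4, 147.3, 138.8]
ee_rot: [1.474, 2.772, 0.002]
force: [-4.2, -2.4, 9.5]
opening: 13.6
grasp_force: 32.7
time_s: 46.78
tool_pos: [496.4, 147.3, 138.8]
ee_rot: [1.474, 2.772, 0.002]
force: [-3.7, -1.7, 9.6]
opening: 13.3
grasp_force: 32.7
time_s: 47.4
tool_pos: [496.4, 147.3, 138.8]
ee_rot: [2.428, 1.992, 0.004]
force: [-3.1, -2.6, 8.9]
opening: 13.0
grasp_force: 32.7
```

```bash
python3 -m inch '[[[0,0,0,9,1],[0,0,0,18,1],[0,0,0,27,1],[0,0,0,36,1],[0,0,0,45,1]]]';python3 -m inch '[[[0,0,0,9,1],[0,0,0,18,1],[0,0,0,27,1],[0,0,0,35,1],[0,0,0,40.8,1]]]';python3 -m inch '[[[0,0,0,0,1],[0,0,0,0,1]]]'; python3 - <<'E'
from tl import *
s=sense();X=tool(s)[0][:,0];print(s['qpos'].round(2),np.degrees(np.arctan2(X[1],X[0])))
E
```

```text
time_s: 48.02
tool_pos: [496.4, 147.2, 138.8]
ee_rot: [-3.006, -0.911, -0.004]
force: [-4.0, -4.4, 11.8]
opening: 13.2
grasp_force: 32.9
time_s: 48.65
tool_pos: [496.4, 147.2, 138.8]
ee_rot: [-3.135, 0.192, -0.003]
force: [-4.7, -4.4, 15.0]
opening: 13.4
grasp_force: 33.4
time_s: 48.9
tool_pos: [496.4, 147.1, 138.8]
ee_rot: [-3.135, 0.186, -0.003]
force: [-4.6, -5.0, 15.3]
opening: 12.7
grasp_force: 33.6
[-1.07  0.49  0.92  1.99 -0.5   0.9  -1.58] -6.780564401132217
```

```bash
python3 -m inch '[[[0,0,0,0,3],[0,0,0,0,3],[0,0,-4,0,3],[0,0,-9,0,3],[0,0,-13,0,5]]]'; python3 -m inch '[[[0,0,0,0,5],[0,0,0,0,5]]]'; python3 - <<'E'
from tl import *
s=sense();C=cam('wrist',s);im=capture('wrist');g=cv2.cvtColor(im,cv2.COLOR_RGB2GRAY);cv2.imwrite('pics/d2.png',im[:,:,::-1])
u=proj(C,[[496.2,147,159],[496.2+20*np.cos(np.radians(173.2)),147+20*np.sin(np.radians(173.2)),159],[453,152.3,116]]);print(u)
x,y=u[1].round().astype(int)
for r in range(y-30,y+20,2): print(r,' '.join('%2d'%(v//10) for v in g[r,x-36:x+38:2]))
E
```

```text
time_s: 49.52
tool_pos: [495.7, 147.2, 269.0]
ee_rot: [-3.136, 0.186, -0.002]
force: [0.2, 0.5, -0.0]
opening: 47.0
grasp_force: 0.0
time_s: 49.78
tool_pos: [495.2, 147.5, 266.6]
ee_rot: [3.136, -0.185, 0.0]
force: [-0.3, -0.2, -0.5]
opening: 50.0
grasp_force: 0.0
[[319.37872772 194.46858984]
 [319.34055931 216.2416825 ]
 [319.17530331 221.48493999]]
186  3  9 21 23 23 23 23 16 12 13 13 12  8  7  6  6  7  7  7  7  7  7  7 12 13 13 13 13 13 14 21 23 23 23 23 21  8
188  2  6 20 23 23 23 23 19 13 13 13 13  9  7  6  6  7  7  7  7  7  7  8 12 13 13 13 13 13 15 22 23 23 23 23 17  6
190  2  4 16 22 23 23 23 21 14 13 13 13  9  7  7  6  7  7  7  7  7  7  8 12 13 13 13 13 13 17 23 23 23 23 22 13  5
192  2  3 13 22 22 23 23 23 18 13 13 13  9  7  7  8  8  8  7  7  7  8 10 12 13 13 13 13 14 19 23 23 23 23 21  9  6
194  2  3  8 20 22 22 23 23 21 14 13 12  9  7  7  9 12 12 10  8  9 11 11 13 13 13 13 13 17 22 23 23 23 23 18  6  7
196  2  3  4 14 22 23 23 22 22 20 13 11  7  7  7 10 12 13 13 13 13 13 11 13 13 13 13 15 21 23 23 23 23 21 12  4  8
198  1  3  4  8 18 23 23 23 22 22 17 12  7  7  7  9 12 13
[... 1427 characters left out ...]
3  8 14 15
224  3  3  3  3  3  3  3  3  3  3  3  3  3  3  3  3  4 16 23 23 16  4  3  3  3  3  3  3  3  3  3  3  3  3  9 14 15
226  3  3  3  3  3  3  3  3  3  3  3  3  3  3  3  3  4 16 23 23 15  4  3  3  3  3  3  3  3  3  3  3  3  4 11 14 15
228  3  3  3  3  3  3  3  3  3  3  3  3  3  3  3  3  4 14 22 22 15  4  3  3  3  3  3  3  3  3  3  3  3  4 12 14 16
230  3  3  3  3  3  3  3  3  3  3  3  3  3  3  3  3  3  9 14 14  9  3  3  3  3  3  3  3  3  3  3  3  3  5 12 14 17
232  3  3  3  3  3  3  3  3  3  3  3  3  3  3  3  3  3  3  4  4  3  3  3  3  3  3  3  3  3  3  3  3  3  6 13 14 16
234  3  3  3  3  3  3  3  3  3  3  3  3  3  3  3  3  3  3  3  3  3  3  3  3  3  3  3  3  3  3  3  3  3  8 13 15 17
```

The pixel grid shows the pointer line running straight into the broad mark. Last check: compare the scene with the start picture.

```bash
python3 -m inch '[[[5,-8,-6,0,5],[5,-14,-10,0,5],[5,-20,-10,0,5],[5,-26,-10,0,5],[5,-30,-10,0,5]]]'; python3 - <<'E'
from tl import *
S=capture('scene');a=cv2.imread('pics/scene0.png')[:,:,::-1];print(sense()['tool_pos'])
d=cv2.absdiff(cv2.GaussianBlur(S,(3,3),0),cv2.GaussianBlur(a,(3,3),0)).max(2)
n,l,st,ce=cv2.connectedComponentsWithStats((d>35).astype(np.uint8))
for i in range(1,n):
    if st[i,4]>6 and st[i,1]>85: print(st[i],ce[i].round())
D=capture('side');b=cv2.imread('pics/side0.png')[:,:,::-1]
d=cv2.absdiff(cv2.GaussianBlur(D,(3,3),0),cv2.GaussianBlur(b,(3,3),0)).max(2)
n,l,st,ce=cv2.connectedComponentsWithStats((d>35).astype(np.uint8));print()
for i in range(1,n):
    if st[i,4]>6 and st[i,0]<440: print(st[i],ce[i].round())
E
```

```text
time_s: 50.45
tool_pos: [577.7, 420.4, 364.3]
ee_rot: [3.135, -0.186, -0.001]
force: [0.1, -0.9, 1.2]
opening: 50.3
grasp_force: 0.0
[575.94498363 429.31828723 362.1963496 ]
[247 104  51  20 202] [275. 113.]
[268 108  82  31 508] [319. 121.]
[415 122  40  25 589] [438. 134.]
[228 124   4   4  10] [230. 126.]
[336 137   4   4  14] [338. 138.]
[254 139  12   4  13] [260. 141.]
[341 140   2   4   7] [342. 141.]
[245 143   6   5  11] [247. 145.]
[335 143   4   3   9] [336. 144.]
[345 142   4   8  19] [347. 145.]
[378 149   5   6  18] [380. 151.]
[218 233  27  23 202] [231. 244.]
[244 254  28  26 226] [258. 266.]

[   0    0   54  123 4066] [19. 67.]
[71  0  3  3  7] [72.  1.]
[86  0  6  4  9] [88.  2.]
[122   0   5   3  10] [124.   1.]
[141   0   4   3   7] [142.   1.]
[ 236    0  118   54 5688] [295.  24.]
[361   0   9  47 250] [365.  23.]
[ 376    0  237   45 5413] [490.  15.]
[63  3  4  2  7] [64.  4.]
[198   4   4   4   9] [200.   5.]
[56  7 17 13 65] [63. 12.]
[116   7   4  10  18] [118.  12.]
[39  9  4  3 10] [40. 10.]
[75 13  3  4  7] [76. 15.]
[93 12  4  2  7] [95. 13.]
[157  14 
[... 3725 characters left out ...]
  8  33] [ 14. 269.]
[  0 279   5   4   8] [  2. 281.]
[ 12 279   8   7  26] [ 15. 281.]
[ 25 283   8  14  36] [ 29. 291.]
[ 10 285   4  11  17] [ 12. 290.]
[ 50 287   3   5   7] [ 51. 289.]
[ 19 288   3   5   8] [ 20. 290.]
[  0 290   6   3  10] [  3. 291.]
[ 53 291   7   5  16] [ 56. 293.]
[ 23 296   4   3   7] [ 24. 297.]
[ 24 299   6   8  16] [ 27. 302.]
[  4 301   3   5  11] [  5. 303.]
[ 11 302   5   4  11] [ 13. 304.]
[ 19 302   4   3   7] [ 21. 303.]
[ 60 317  25  19 129] [ 73. 326.]
[ 51 328   7   6  27] [ 55. 331.]
[429 342   6   9  22] [432. 346.]
[ 38 349  17  18 114] [ 46. 356.]
[374 354  52  46 535] [394. 386.]
[ 34 365   5   5  17] [ 36. 367.]
[182 384  49  16 236] [215. 394.]
```

```bash
python3 -c "
from plant import *
print(sign_off())"
```

```text
the job is handed in; nothing more can be done
None
```

The job is handed in: both castings that were on the plate are in the bowl, the lid is shut, the latch is back over it, the dial points at the broad mark, and in the last scene picture the sprues and other items had not moved.

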